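Add the last carrot, stir the batch and set the soak timer

ROBOT

A 7-joint arm with a two-finger parallel gripper is mounted at the origin on the work surface; the furniture and walls round the work are solid. World frame = base frame: x ahead of the robot, y to its left, z up, the work surface at z = 0. Lengths are in m, angles in rad, forces in N, time in s.
With the tool pointing down it reaches from about 0.4 to 0.85 m from the base axis. Payload 4.5 kg.
Tool frame: the origin (TCP) lies midway between the tips of the shut fingers; the grasp point (between the pads) lies 19 mm behind it; z points along the fingers, y is the direction in which the jaws open and shut (so a half turn about z gives the same grasp; the last joint's range is limited). The gripper opens to 88 mm and grips with 3 to 60 N. Pads are 18 mm wide; open, the fingers measure 123 mm over their backs; the gripper's body (75 mm by 187 mm) begins 45 mm behind the grasp point.
Start: joints at [-1.164, 0.689, -0.195, 1.565, 0.157, 0.902, -0.215], TCP at [0.228, 0.582, 0.217] pointing down, gripper open.
Joint ranges: [-3.01, 3.01], [-0.46, 2.08], [-1.47, 1.51], [0.13, 2.56], [-1, 4.14], [0.04, 2.09], [-2.66, 2.66]. Speed limits (rad/s): [2.57, 2.57, 3.14, 3.14, 3.14, 3.14, 3.14].

INTERFACE

Orientations are given as a unit quaternion [x, y, z, w].
In Python, from plant import get_state, snapshot, finish_job, regions_of gives the robot as it stands.
- The arm moves only by the tool send_rows, never from a script. Its argument "series" is a list of rows, each an object of numbers: "grip": the opening, from 0 (shut) to 1 (fully open); "dx", "dy", "dz": the shift along the tool's x, y, z in mm; "turn": the turn about the tool's z in rad. A call has 1 to 20 rows; each row shifts and turns the commanded pose from where the row before left it, along the tool's axes as they then stand; what a row does not reach is not made up. A row lasts 1/10 s, in which the tool goes at most 50 mm and 8.59 degrees, less where a joint would pass 70% of its speed; a pose out of reach is approached as far as the arm can. A call is refused whole if a number of a shift passes 50 or a number of a turn 0.15, either way. A call with a gripper value outside its range is refused whole. The fingers move at their own pace and stop on an object; "force" is the grip in N (left out, the last holds). Time passes only in rows, so rows that do not move let the fingers close. It gives the time, the measured TCP pose, the force and the opening at its end, in the units of the state.
- get_state(): the state, without advancing time (a new reading comes with each control period).
- snapshot(name): name is "scene" or "top"; returns a dict with "img" (400x640x3 uint8, red, green, blue), "depth" (400x640 float32, m along the optical axis (not along the pixel's ray), 0 where there is no reading), "fov_y" (degrees; the focal length in pixels is half the picture's height over the tangent of half this angle, whatever the lens; pixels are square), "cx", "cy" (the principal point, pixels), "k1" (the pictures are not rectified: a ray, as slopes to the right and down, at radius r is drawn at 1 + k1 r^2 times it, then the intrinsics apply), "R" (3x3) and "t" (3): a world point X has camera coordinates R X + t. Camera axes: x right, y down, z forward; pixel columns grow to the right and rows downward; lengths in m; the calibration is good to about 2 mm. A picture is of the moment at which its call begins.
- finish_job(): hands the job in, once; it reports no verdict.
Trained networks look in a picture, given as the dict that the camera call returned (one of the last four; its "shot" number tells which), for a name from the list of things; names that differ only in an ending like _2 or _b are one class to them, and where a whole thing is asked for, a point or a joint stands for the part that bears it (a point fixed in the world has none). Each returns a list of dicts, best first, with "score" (0 to 1); they miss things now and then, are a little off and sometimes report something else, mostly with a low value. They report only what shows in the picture. A call takes as long as a camera call.
- regions_of(picture, target): "pixels" (400x640 bool, what is visible of it) and "extent" ([left, top, right, bottom] in pixels, round what is visible of it).
The state is a dict: "clock": time; "q": joint angles; "qd": joint speeds; "joint_torque": joint torques, N m; "tool_pos": TCP position; "eef_rot": TCP orientation; "contact_force": force on the tool from outside, world axes, zero at the start; "moment": the same for the moment, N m; "opening": opening from 0.0 (shut) to 1.0 (fully open).
Only numpy, scipy, OpenCV 4.12 (cv2) and the standard library are available. Lean on these libraries where they do the work, as an engineer would, in place of code of your own. Each camera call takes 0.05 s, during which the arm holds its last target.

TASK

Lower the carrot slice from the steel tray into the mixing bowl, letting go only once it is below the rim. Take the wooden stirrer, put its foot down close to the bowl's floor and stir the carrots in wide circles, clockwise seen from above, so that they are pushed round, for at least two full turns counted from when the foot is at the far side of the bowl, then stand the stirrer upright in the middle of its saucer again. Last, turn the timer's knob so that its white line points at the two-bar mark; all carrots stay in the bowl.

Things in the scene. Friction and masses are not known exactly. Their poses are not given: they have to be found in the camera images.
- bowl: Steel mixing bowl, fixed to the table, 288 mm across the rim and 116 mm high. Origin: centre of its underside. x points away from the robot (to within 0.25 rad), so its far side is +x, near side -x, left +y, right -y. Inside, the floor is 2 mm up and flat to 58 mm radius; the wall then slopes straight to 130 mm radius at the rim. Stir with the foot's centre about 38 mm from the axis.
- chunk_0: Small carrot slice, a cylinder of diameter 24 mm and height 20 mm, 15 g, one of four alike, oiled and slippery (friction about 0.1) that at first lie flat on the bowl's floor, in its near half. Origin: centre of its underside, z along the cylinder.
- chunk_1: Small carrot slice, a cylinder of diameter 24 mm and height 20 mm, 15 g, one of four alike, oiled and slippery (friction about 0.1) that at first lie flat on the bowl's floor, in its near half. Origin: centre of its underside, z along the cylinder.
- chunk_2: Small carrot slice, a cylinder of diameter 24 mm and height 20 mm, 15 g, one of four alike, oiled and slippery (friction about 0.1) that at first lie flat on the bowl's floor, in its near half. Origin: centre of its underside, z along the cylinder.
- chunk_3: Small carrot slice, a cylinder of diameter 24 mm and height 20 mm, 15 g, one of four alike, oiled and slippery (friction about 0.1) that at first lie flat on the bowl's floor, in its near half. Origin: centre of its underside, z along the cylinder.
- last_piece: Carrot slice, an upright cylinder of diameter 26 mm and height 24 mm, 20 g, oiled and slippery (friction about 0.1), standing alone on the steel tray. Origin: centre of its underside, z along the cylinder.
- tray: Shallow steel tray, 192 mm (x) by 262 mm (y), rim 28 mm high, fixed to the table on the robot's left, with its long side lying roughly away from the robot. Origin: centre of its underside; its inner floor is 4 mm above that.
- stirrer: Wooden stirrer standing on end on its saucer, 155 mm long, 150 g: a round foot 32 mm across and 34 mm high, a cone up to 56 mm, then a square handle, 20 by 20 mm, to the top; grip firmly on two flats about 115 mm above the foot, clear of the bowl's rim. Stirring takes a few newtons. Origin: centre of the foot's underside; z up the handle, x and y square to its flats.
- saucer: White drip saucer for the stirrer, 100 mm across, 10 mm high, fixed to the table. Origin: centre of its underside; its flat floor, of radius 40 mm, is 4 mm above that. It and the timer stand on the robot's right, one near and one far, and may be exchanged.
- timer: White soak timer, a box of 110 by 110 mm, 50 mm high, fixed, with a knob in the middle of its top. Origin: centre of its underside; -x points to its front, roughly to the robot. On its top, 43 mm from the knob's axis, are black marks: a dot at the front (-x, knob value 0) and, clockwise from above towards +y, one bar at 0.6 rad, two bars at 1.2 rad and three bars at 1.8 rad.
- timer_knob (a joint): Angle of the timer's knob in rad, growing clockwise from above, 0 to 1.9. At 0 the white line on its grip points to the timer's front (-x); at angle q it points along (-cos q, sin q) in the timer's frame. The two-bar mark is at 1.2. It stays where it is left (friction 0.04 N m). The grip is an upright bar 14 mm wide, 42 mm long along the white line; it starts between 0 and 0.5.
- timer_knob_grip (a point): Point on the knob's axis at the height to grip, 87 mm above the table; the bar's top is 7 mm above it, and the disc at the bar's foot 17 mm below it. Turns with the knob.

How it is judged:
On the way, in this order (a step that is already met when the one before it is completed fails the run):
1. the last piece, held, is lowered into the bowl below the rim (horizontal distance between last_piece and bowl below 0.09 m and height (world z) of last_piece below 0.1 m and contact force between last_piece and the fingers above 0.3 N), for 0.02 s.
2. the stirrer's foot is down among the pieces at the far side of the bowl (z of stirrer in the frame of bowl below 0.04 m and horizontal distance between stirrer and bowl below 0.09 m and x of stirrer in the frame of bowl above 0.02 m and contact force between stirrer and the fingers above 0.5 N), for 0.02 s.
3. the stirrer's foot is down among the pieces at the near right side of the bowl (z of stirrer in the frame of bowl below 0.04 m and horizontal distance between stirrer and bowl below 0.09 m and y of stirrer in the frame of bowl below -0.012 m and x of stirrer in the frame of bowl below -0.005 m), for 0.02 s.
4. the stirrer's foot is down among the pieces at the near left side of the bowl (z of stirrer in the frame of bowl below 0.04 m and horizontal distance between stirrer and bowl below 0.09 m and y of stirrer in the frame of bowl above 0.012 m and x of stirrer in the frame of bowl below -0.005 m), for 0.02 s.
5. the stirrer's foot is down among the pieces at the far side of the bowl (z of stirrer in the frame of bowl below 0.04 m and horizontal distance between stirrer and bowl below 0.09 m and x of stirrer in the frame of bowl above 0.02 m), for 0.02 s.
6. the stirrer's foot is down among the pieces at the near right side of the bowl (all of step 3), for 0.02 s.
7. the stirrer's foot is down among the pieces at the near left side of the bowl (all of step 4), for 0.02 s.
8. the stirrer's foot is down among the pieces at the far side of the bowl again after two turns, and at least three of the four small pieces are 20 mm or more from where they began (all of step 5 and (distance of each of chunk_0, chunk_1, chunk_2 from where it was at the start of the episode above 0.02 m or distance of each of chunk_0, chunk_1, chunk_3 from where it was at the start of the episode above 0.02 m or distance of each of chunk_0, chunk_2, chunk_3 from where it was at the start of the episode above 0.02 m or distance of each of chunk_1, chunk_2, chunk_3 from where it was at the start of the episode above 0.02 m)), for 0.02 s.
9. the stirrer stands upright on its saucer, let go (horizontal distance between stirrer and saucer below 0.026 m and angle between stirrer's own z axis and vertical below 0.12 rad and z of stirrer in the frame of saucer below 0.012 m and contact force between stirrer and the fingers below 0.05 N), for 0.2 s.
10. the timer's pointer is at the two-bar mark (value of joint timer_knob between 1.05 and 1.35 rad), for 0.2 s.
At the end, for the whole second after the job is handed in: All five carrot pieces are in the bowl (origins within 100 mm of its axis and below 90 mm height); the stirrer stands let go and at rest on the saucer, upright to 0.12 rad and within 26 mm of its centre; the knob is within 0.15 rad of the two-bar mark (1.2 rad) (all of step 9 and all of step 10 and horizontal distance between each of chunk_0, chunk_1, chunk_2, chunk_3, last_piece and bowl below 0.1 m and height (world z) of each of chunk_0, chunk_1, chunk_2, chunk_3, last_piece below 0.09 m and linear speed of stirrer below 0.02 m/s); the robot touches nothing.
It also fails if it takes over 72 s, if anything falls off the work surface, if the arm or the gripper's body presses on something with over 40 N, if the wrist force passes 120 N, or if a joint passes its speed limit or range.

## Working session

There is one attempt and no reset: what is moved stays moved. The work goes in short steps, Python scripts to look and compute and a tool call to move; the robot and the scene stay as the last step left them, time stands still between calls to the robot, and variables do not carry over. Pictures are saved under pics/ and viewed, and the job is handed in when it is done.

Besides the shell and the picture viewer there is one more tool, called after "Request:" as name(argument=value, ...), one argument or row to a line, values as JSON. send_rows: Moves the arm, as the interface text tells. Its arguments: {"type":"object","properties":{"series":{"type":"array","items":{"type":"object","properties":{"grip":{"type":"number"},"dx":{"type":"number"},"dy":{"type":"number"},"dz":{"type":"number"},"turn":{"type":"number"}}}},"force":{"type":"number"}},"required":["series"]}

```bash
ls; mkdir -p pics; cat > h.py <<'E'
import numpy as np, cv2, json
from plant import get_state, snapshot, finish_job, regions_of
def K(s):
    f=200/np.tan(np.radians(s["fov_y"])/2)
    return f
def world(s,u,v,d):
    f=K(s); x=(np.asarray(u,float)-s["cx"])/f; y=(np.asarray(v,float)-s["cy"])/f
    rd=np.hypot(x,y); r=rd.copy()
    for _ in range(20): r=rd/(1+s["k1"]*r*r)
    k=np.where(rd>0,r/np.maximum(rd,1e-9),1); x=x*k;y=y*k
    c=np.stack([x*d,y*d,np.asarray(d,float)+0*x],-1)
    return (c-s["t"])@np.asarray(s["R"])
def cloud(s):
    v,u=np.mgrid[0:400,0:640]
    return world(s,u,v,s["depth"])
def proj(s,X):
    c=np.asarray(s["R"])@np.asarray(X)+s["t"]; x,y=c[0]/c[2],c[1]/c[2]
    k=1+s["k1"]*(x*x+y*y); f=K(s)
    return f*k*x+s["cx"],f*k*y+s["cy"]
def save(s,n): cv2.imwrite("pics/"+n+".png",s["img"][:,:,::-1])
E
python3 - <<'E'
from h import *
st=get_state()
print({k:np.round(v,3).tolist() for k,v in st.items()})
for n in("scene","top"):
    s=snapshot(n); save(s,n+"0"); C=cloud(s)
    print(n,s["fov_y"],s["k1"],np.round(-np.asarray(s["R"]).T@s["t"],3))
    for t in("bowl","chunk_0","last_piece","tray","stirrer","saucer","timer","timer_knob"):
        for r in regions_of(s,t)[:5]:
            m=r["pixels"]&(s["depth"]>0); P=C[m]
            if len(P)==0: continue
            print(t,round(r["score"],2),np.round(r["extent"]),len(P),"med",np.round(np.median(P,0),3),"lo",np.round(np.percentile(P,2,0),3),"hi",np.round(np.percentile(P,98,0),3))
E
```

```text
pics
{'clock': 0.0, 'q': [-1.164, 0.69, -0.195, 1.566, 0.157, 0.902, -0.215], 'qd': [-0.002, -0.002, -0.002, -0.003, -0.001, 0.001, -0.0], 'joint_torque': [-0.001, -52.755, -1.267, -15.343, -0.053, 0.006, 0.0], 'tool_pos': [0.227, 0.581, 0.216], 'eef_rot': [0.185, 0.983, -0.001, -0.0], 'contact_force': [-0.077, 0.256, 0.044], 'moment': [0.015, -0.069, 0.015], 'opening': 1.003}
scene 57.063881299517824 0.00567813617848598 [ 0.069 -0.421  0.794]
bowl 0.85 [259. 146. 372. 238.] 7151 med [0.606 0.088 0.055] lo [ 0.436 -0.079 -0.   ] hi [0.699 0.184 0.117]
chunk_0 0.59 [323. 216. 328. 225.] 59 med [0.551 0.009 0.02 ] lo [ 0.544 -0.     0.005] hi [0.562 0.021 0.024]
chunk_0 0.46 [296. 203. 304. 217.] 60 med [0.534 0.079 0.021] lo [0.527 0.07  0.007] hi [0.548 0.089 0.024]
chunk_0 0.46 [306. 218. 318. 223.] 53 med [0.53  0.025 0.021] lo [0.522 0.016 0.014] hi [0.541 0.036 0.024]
tray 0.93 [171. 133. 268. 205.] 3736 med [0.48  0.38  0.005] lo [0.384 0.251 0.001] hi [0.575 0.509 0.03 ]
stirrer 0.69 [416. 307. 448. 351.] 591 med [ 0.453 -0.373  0.092] lo [ 0.447 -0.385  0.01 ] hi [ 0.47  -0.35
[... 1649 characters left out ...]
0.505 -0.331  0.029]
saucer 0.61 [295. 201. 301. 206.] 41 med [0.539 0.079 0.021] lo [0.53  0.069 0.004] hi [0.549 0.091 0.028]
saucer 0.46 [200. 199. 208. 208.] 68 med [0.489 0.411 0.025] lo [ 0.476  0.4   -0.   ] hi [0.508 0.43  0.033]
timer 0.69 [317. 200. 323. 209.] 54 med [0.555 0.01  0.017] lo [ 0.545 -0.002 -0.002] hi [0.569 0.022 0.026]
timer 0.55 [378. 173. 414. 206.] 1111 med [ 0.641 -0.243  0.05 ] lo [ 0.588 -0.307  0.   ] hi [ 0.711 -0.188  0.093]
timer 0.23 [420. 241. 440. 249.] 143 med [ 0.457 -0.367  0.093] lo [ 0.448 -0.382  0.024] hi [ 0.469 -0.358  0.162]
timer_knob 0.57 [393. 178. 403. 195.] 130 med [ 0.647 -0.245  0.07 ] lo [ 0.628 -0.266  0.057] hi [ 0.667 -0.229  0.097]
```

```bash
python3 - <<'E'
import cv2,numpy as np
a=cv2.imread("pics/scene0.png");b=cv2.imread("pics/top0.png")
z=lambda i,x0,y0,x1,y1,k:cv2.resize(i[y0:y1,x0:x1],None,fx=k,fy=k,interpolation=cv2.INTER_CUBIC)
cv2.imwrite("pics/sz.png",z(a,160,120,460,380,2.3))
cv2.imwrite("pics/tz.png",z(b,160,130,460,280,2.6))
cv2.imwrite("pics/timer.png",np.vstack([cv2.resize(z(a,385,220,460,290,8),(600,300)),]))
cv2.imwrite("pics/st.png",np.hstack([z(a,390,300,455,375,6),z(b,370,165,420,210,6)[:400] if 0 else cv2.resize(z(b,370,165,440,265,4.5),(315,450))]))
cv2.imwrite("pics/tm.png",z(a,385,220,460,290,8))
E
```

```text
(no output)
```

View pics/sz.png

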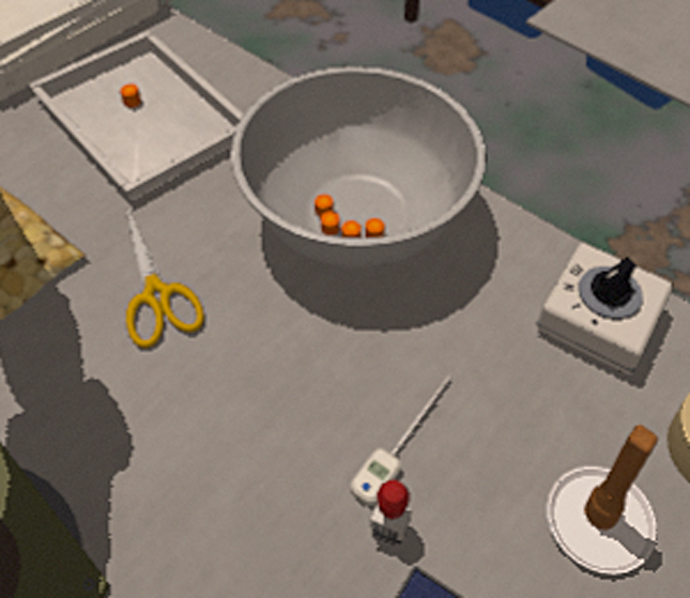

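View pics/tz.png

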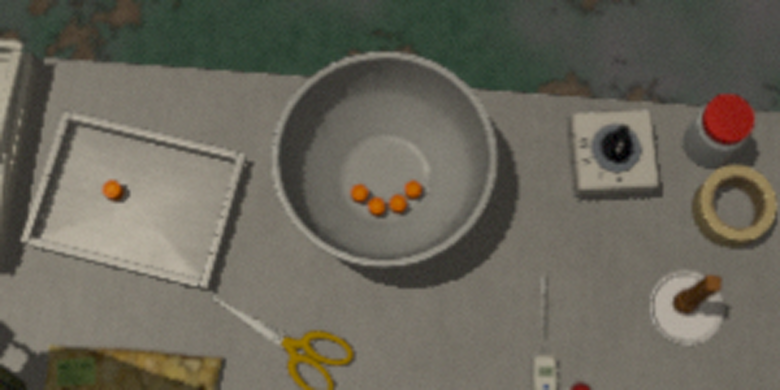

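View pics/st.png

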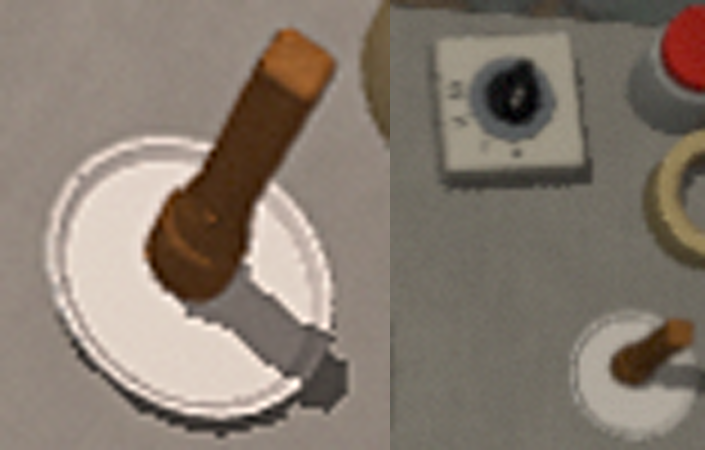

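View pics/tm.png

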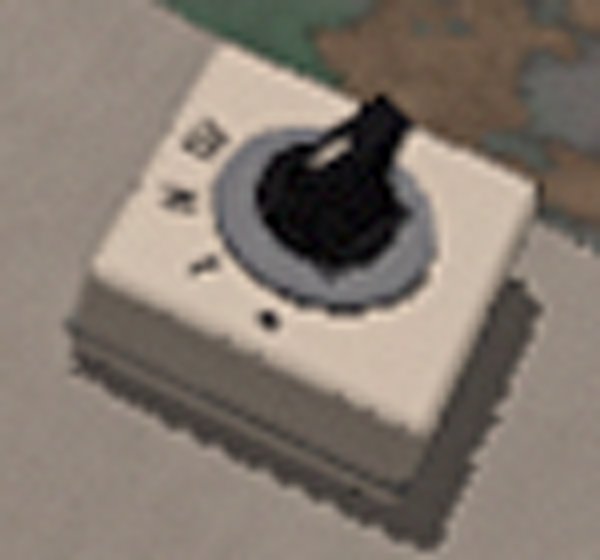

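```bash
cat > m.py <<'E'
from h import *
from scipy.optimize import least_squares
def circ(P):
    f=lambda p:np.hypot(P[:,0]-p[0],P[:,1]-p[1])-p[2]
    r=least_squares(f,[*P[:,:2].mean(0),.05],loss="soft_l1",f_scale=.003); return np.round(r.x,4)
def rect(P):
    (c,wh,a)=cv2.minAreaRect((P[:,:2]*1000).astype(np.float32)); return np.round(c,1),np.round(wh,1),round(a,1)
for n in("scene","top"):
    s=snapshot(n); C=cloud(s); d=s["depth"]>0
    X,Y,Z=C[...,0],C[...,1],C[...,2]
    im=s["img"].astype(int); R,G,B=im[...,0],im[...,1],im[...,2]
    m=d&(Z>.108)&(Z<.124)&(np.hypot(X-.62,Y-.045)<.2); print(n,"bowlrim",m.sum(),circ(C[m]),np.median(Z[m]))
    org=d&(R>150)&(B<90)&(R-G>50)
    m=org&(np.hypot(X-.489,Y-.411)<.04); P=C[m]; t=P[P[:,2]>.024]; print("last",m.sum(),circ(P),np.round(t.mean(0),4),rect(t),rect(P))
    m=org&(np.hypot(X-.62,Y-.045)<.13); 
    k,l=cv2.connectedComponents(m.astype(np.uint8))
    for i in range(1,k): print(" chunk",(l==i).sum(),np.round(C[l==i].mean(0),3))
    near=np.hypot(X-.455,Y+.37)<.07
    m=d&near&(Z>.150)&(Z<.168); print("stir top",m.sum(),np.round(C[m].mean(0),4),rect(C[m]),np.round(np.percentile(Z[m],[5,50,95]),4))
    m=d&near&(Z>.065)&(Z<.15); print("stir handle",rect(C[m]))
    m=d&near&(Z>.012)&(Z<.038); print("foot",circ(C[m]))
    m=d&near&(Z>.007)&(Z<.0125); print("saucer rim",m.sum(),circ(C[m]))
    near=np.hypot(X-.647,Y+.245)<.09
    m=d&near&(Z>.044)&(Z<.056); print("timer top",rect(C[m]))
    m=d&near&(Z>.085)&(Z<.1); print("bar top",m.sum(),np.round(C[m].mean(0),4),rect(C[m]))
    m=d&near&(Z>.073)&(Z<.1); print("bar",m.sum(),np.round(C[m].mean(0),4),rect(C[m]))
    m=d&near&(Z>.060)&(Z<.0735); print("disc",m.sum(),circ(C[m]))
E
python3 m.py
```

```text
scene bowlrim 1214 [0.565  0.0499 0.1383] 0.11549112080506958
last 30 [0.4864 0.4137 0.0087] [0.4863 0.4116 0.0285] (array([485.6, 411.8]), array([19.4, 20.6]), 18.2) (array([483.5, 420.3]), array([19.4, 38.3]), 14.6)
 chunk 38 [0.539 0.082 0.021]
 chunk 43 [0.524 0.058 0.021]
 chunk 42 [0.555 0.013 0.021]
 chunk 43 [0.533 0.03  0.021]
stir top 119 [ 0.4592 -0.3717  0.1583] (array([ 460.5, -371.4]), array([20.1, 19.7]), 6.7) [0.1531 0.1588 0.1611]
stir handle (array([ 456.3, -374.4]), array([12.4, 23.8]), 32.8)
foot [ 0.479  -0.3701  0.0316]
saucer rim 343 [ 0.4566 -0.3744  0.0461]
timer top (array([ 645.4, -249.6]), array([110.7, 109.6]), 12.4)
bar top 104 [ 0.6437 -0.2505  0.0928] (array([ 645.6, -249.8]), array([13.7, 40.8]), 82.2)
bar 142 [ 0.6418 -0.2509  0.0892] (array([ 645.2, -250.1]), array([14.2, 41.4]), 82.7)
disc 130 [ 0.6443 -0.2476  0.0176]
top bowlrim 830 [0.5677 0.0505 0.1386] 0.11481980308802717
last 33 [0.488  0.4119 0.008 ] [0.4875 0.4112 0.0283] (array([487.5, 412.4]), array([18.6, 20.3]), 60.4) (array([487.7, 412.2]), array([19.3, 19.8]), 54.9)
 chunk 27 [0.541 0.082 0.02 ]
 chunk 23 [0.557 0.012 0.02 ]
 chunk 27 [0.535 0.029 0.021]
 chunk 24 [0.525 0.056 0.02 ]
stir top 42 [ 0.4622 -0.3724  0.1574] (array([ 462.8, -372.8]), array([19.9, 19. ]), 0.8) [0.1522 0.1575 0.1623]
stir handle (array([ 458.1, -367.7]), array([24.3, 13.2]), 45.3)
foot [ 0.4713 -0.3889  0.0336]
saucer rim 115 [ 0.4592 -0.3764  0.0442]
timer top (array([ 646.6, -248.3]), array([111. , 112.1]), 12.6)
bar top 52 [ 0.6471 -0.2478  0.0932] (array([ 648.5, -248.1]), array([14.1, 41.7]), 81.4)
bar 59 [ 0.6465 -0.2474  0.0915] (array([ 648.3, -247.9]), array([15.3, 41.7]), 84.1)
disc 92 [ 0.6465 -0.2483  0.0193]
```

```bash
python3 - <<'E'
from h import *
s=snapshot("scene");C=cloud(s)
for n,(u,v) in dict(dot=(418.5,260),bar1=(385+205/8,220+265/8),bar2=(385+180/8,220+200/8),bar3=(385+203/8,220+140/8),white=(385+325/8,220+150/8)).items():
    p=C[int(v),int(u)]; print(n,np.round(p,3),np.degrees(np.arctan2(p[1]+.249,p[0]-.646)))
X,Y,Z=C[...,0],C[...,1],C[...,2]
for n in("top","scene"):
    s=snapshot(n);C=cloud(s);X,Y,Z=C[...,0],C[...,1],C[...,2]
    # height map of region of interest grid 4cm
    print(n)
    for x in np.arange(.80,.28,-.04):
        print("%.2f"%x,[int(1000*np.max(Z[m])) if (m:=(s["depth"]>0)&(abs(X-x)<.02)&(abs(Y-y)<.02)).any() else -99 for y in np.arange(.56,-.6,-.04)])
# stirrer top refined
s=snapshot("scene");C=cloud(s)
X,Y,Z=C[...,0],C[...,1],C[...,2]
m=(np.hypot(X-.46,Y+.372)<.03)&(Z>.157);P=C[m];print(cv2.minAreaRect((P[:,:2]*1000).astype(np.float32)),m.sum())
m=(np.hypot(X-.46,Y+.372)<.03)&(Z>.065)&(Z<.152);P=C[m]
# normals of visible faces via 2 line RANSAC in xy
best=[]
for a in range(0,90,2):
    c,sn=np.cos(np.radians(a)),np.sin(np.radians(a))
    u=(P[:,0]-.461)*c+(P[:,1]+.372)*sn; v=-(P[:,0]-.461)*sn+(P[:,1]+.372)*c
    best.append((np.mean(np.minimum(abs(abs(u)-.010),abs(abs(v)-.010))),a))
print(sorted(best)[:6])
E
```

```text
dot [ 0.603 -0.258  0.052] -168.22555144684821
bar1 [ 0.607 -0.233  0.051] 157.51884030356248
bar2 [ 0.62  -0.214  0.054] 127.37467125297115
bar3 [ 0.647 -0.205  0.052] 89.0598450071903
white [ 0.637 -0.244  0.093] 149.64120326647767
top
0.80 [-99, -99, -99, -99, -99, -99, -99, -99, -99, -99, -99, -99, -99, -99, -99, -99, -99, -99, -99, -99, -99, -99, -99, -99, -99, -99, -99, -99, -99, -99]
0.76 [-99, -99, -99, -99, -99, -99, -99, -99, -99, -99, -99, -99, -99, -99, -99, -99, -99, -99, -99, -99, -99, -2, 2, 5, -99, 6, 9, -99, -99, -99]
0.72 [-99, -99, -99, -99, -99, -99, -99, -99, -99, -99, -99, 111, 120, 121, 120, 6, 6, 10, 8, 10, 49, 54, 7, 132, 128, 10, 10, -99, -99, -99]
0.68 [3, 7, 6, 7, 9, 6, 8, 6, 8, 7, 125, 124, 119, 117, 118, 121, 7, 7, 7, 59, 95, 63, 45, 126, 129, 8, 10, -9, -99, -99]
0.64 [76, 6, 7, 5, 9, 11, 8, 12, 9, 113, 123, 69, 33, 25, 46, 122, 123, 9, 9, 63, 100, 69, 55, 104, 121, 54, 52, -3, -99, -99]
0.60 [81, 26, 34, 27, 19, 6, 7, 9, 10, 121, 119, 32, 9, 8, 21, 55, 122, 7, 10, 57, 62, 57, 58, 56, 53, 56, 54, 5, -99, -99]
0.56 [80, 30, 33, 35, 33, 34, 36, 32, 32, 11
[... 2114 characters left out ...]
 -99]
0.40 [76, 62, 31, 31, 30, 31, 30, 30, 31, 4, 3, 3, 3, 5, 4, 5, 4, 4, 3, 13, 4, 4, 4, 12, 13, 4, 5, -99, -99, -99]
0.36 [77, 61, 4, 4, 4, 4, 31, 31, 28, 8, 7, 11, 12, 3, 4, 5, 4, 4, 4, 20, 4, 4, 5, 4, 4, 4, -99, -99, -99, -99]
0.32 [236, 3, 4, 3, 3, 4, 3, 3, 4, 8, 10, 14, 13, 13, 4, 3, 3, 4, 4, 20, 89, 16, 17, 18, 3, -99, -99, -99, -99, -99]
((460.8269958496094, -371.5091552734375), (21.26627540588379, 18.861072540283203), 15.717365264892578) 95
[(np.float64(0.0010862126704843328), 82), (np.float64(0.0010866118143897355), 84), (np.float64(0.0010947136116963164), 80), (np.float64(0.001097358469533825), 86), (np.float64(0.0011099924113637534), 88), (np.float64(0.0011129713723717332), 78)]
```

```bash
python3 - <<'E'
from h import *
from scipy.optimize import least_squares
a=[]
for n in("scene","top"):
    s=snapshot(n)
    if n=="scene":
        im=cv2.resize(s["img"][300:330,425:455,::-1],None,fx=18,fy=18,interpolation=cv2.INTER_CUBIC);cv2.imwrite("pics/face.png",im)
        q=[(437.2,305),(446.3,310.3),(442.5,316.7),(433.7,312)]
        P=[]
        for u,v in q:
            p1=world(s,u,v,.5);p2=world(s,u,v,1.);P.append(p1+(p2-p1)*(.159-p1[2])/(p2[2]-p1[2]))
        P=np.array(P);print(np.round(P,4),P.mean(0));
        for i in range(4):
            e=P[(i+1)%4]-P[i];print(np.degrees(np.arctan2(e[1],e[0]))%90,np.linalg.norm(e))
    C=cloud(s);X,Y,Z=C[...,0],C[...,1],C[...,2]
    m=(s["depth"]>0)&(np.hypot(X-.46,Y+.372)<.03)&(Z>.07)&(Z<.17);a=C[m]
    def f(p,P=a):
        c,sn=np.cos(p[2]),np.sin(p[2]);u=abs((P[:,0]-p[0])*c+(P[:,1]-p[1])*sn);v=abs(-(P[:,0]-p[0])*sn+(P[:,1]-p[1])*c)
        w=P[:,2]-p[3]
        q=np.stack([u-.01,v-.01,w],1); o=np.maximum(q,0); return np.linalg.norm(o,axis=1)+np.minimum(q.max(1),0)
    for y0 in(-.6,-.3,0,.3,.6):
        r=least_squares(f,[.459,-.372,y0,.159],loss="soft_l1",f_scale=.002);print(n,len(a),np.round(r.x,4),np.degrees(r.x[2]),r.cost*1e6)
E
```

```text
[[ 0.4669 -0.3629  0.159 ]
 [ 0.4697 -0.3805  0.159 ]
 [ 0.4537 -0.3821  0.159 ]
 [ 0.4502 -0.3658  0.159 ]] [ 0.46012752 -0.37285384  0.159     ]
8.850281782087748 0.017803310169274566
5.763736717823548 0.016020486058653968
12.086273194005656 0.01668897976897274
9.791620039256879 0.016941603193082008
scene 361 [ 0.4622 -0.3711  0.0264  0.1594] 1.5131154919724146 125.17105994970399
scene 361 [ 0.4622 -0.3711  0.031   0.1594] 1.7786384413435514 125.15433646485678
scene 361 [ 0.4622 -0.3711  0.0239  0.1595] 1.370852586552389 125.21163940249663
scene 361 [ 0.4623 -0.3716  0.0742  0.1595] 4.254155472025408 126.29265412052729
scene 361 [ 0.4623 -0.3716  0.0742  0.1595] 4.254155412293118 126.29265412052735
top 99 [ 0.4632 -0.3731  0.0352  0.1588] 2.0168427985618327 90.71928259743035
top 99 [ 0.4632 -0.3731  0.0352  0.1588] 2.0165068142613536 90.71928257899961
top 99 [ 0.4632 -0.3732  0.0459  0.1588] 2.6271020034532953 90.74155922666245
top 99 [ 0.4632 -0.3732  0.0459  0.1588] 2.627270648330405 90.7415592028733
top 99 [ 0.4629 -0.3725  0.9352  0.1589] 53.58469233851815 149.62072718273345
```

View pics/face.png

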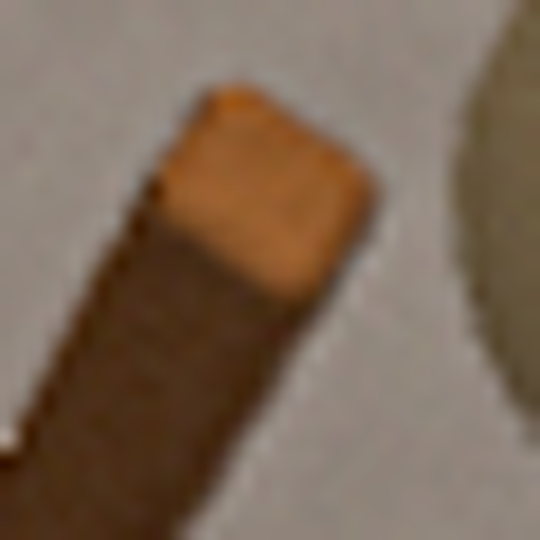

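Request:
send_rows(
  series=[
    {"dx": -15,"dy": -3,"grip": 0.8},
    {"dx": -30,"dy": -6},
    {"dx": -40,"dy": -8},
    {"dx": -40,"dy": -9},
    {"dx": -40,"dy": -9},
    {"dx": -40,"dy": -9},
    {"dx": -40,"dy": -8},
    {"dx": -34,"dy": -6},
    {"dx": -25,"dy": -5},
    {"dz": 15},
    {"dz": 30},
    {"dz": 35},
    {"dz": 35},
    {"dz": 20},
    {"dz": 0},
    {"dz": 0},
  ],
  force=30,
)

```text
schema error: expected keys grip, dx, dy, dz, turn
```

```bash
cat >> h.py <<'E'
from scipy.spatial.transform import Rotation
def pose():
    st=get_state();M=Rotation.from_quat(st["eef_rot"]).as_matrix()
    return np.array(st["tool_pos"]),M,st
def need(x,y,z=None):
    p,M,st=pose(); z=p[2] if z is None else z
    d=M.T@(np.array([x,y,z])-p)*1000
    print("t",round(st["clock"],2),"pos",np.round(p,4),"psi",round(float(np.degrees(np.arctan2(M[1,1],M[0,1]))),2),"tilt",round(float(np.degrees(np.arccos(-M[2,2]))),2),"need dxyz",np.round(d,1),"open",round(float(st["opening"]),3),"F",np.round(st["contact_force"],2),"q1,7",np.round(st["q"],2)[[0,6]])
E
python3 -c "
from h import *
need(.487,.412,.008)"
```

```text
t 1.3 pos [0.2276 0.5821 0.2169] psi 68.64 tilt 0.01 need dxyz [-303.5  -64.   208.9] open 1.002 F [0.5  0.3  0.13] q1,7 [-1.16 -0.22]
```

Request:
send_rows(
  series=[
    {"dx": -15,"dy": -3,"dz": 0,"turn": 0,"grip": 0.8},
    {"dx": -30,"dy": -6,"dz": 0,"turn": 0,"grip": 0.8},
    {"dx": -40,"dy": -8,"dz": 0,"turn": 0,"grip": 0.8},
    {"dx": -40,"dy": -9,"dz": 0,"turn": 0,"grip": 0.8},
    {"dx": -40,"dy": -9,"dz": 0,"turn": 0,"grip": 0.8},
    {"dx": -40,"dy": -9,"dz": 0,"turn": 0,"grip": 0.8},
    {"dx": -40,"dy": -9,"dz": 0,"turn": 0,"grip": 0.8},
    {"dx": -34,"dy": -6,"dz": 0,"turn": 0,"grip": 0.8},
    {"dx": -25,"dy": -5,"dz": 0,"turn": 0,"grip": 0.8},
    {"dx": 0,"dy": 0,"dz": 15,"turn": 0,"grip": 0.8},
    {"dx": 0,"dy": 0,"dz": 30,"turn": 0,"grip": 0.8},
    {"dx": 0,"dy": 0,"dz": 35,"turn": 0,"grip": 0.8},
    {"dx": 0,"dy": 0,"dz": 35,"turn": 0,"grip": 0.8},
    {"dx": 0,"dy": 0,"dz": 30,"turn": 0,"grip": 0.8},
    {"dx": 0,"dy": 0,"dz": 0,"turn": 0,"grip": 0.8},
    {"dx": 0,"dy": 0,"dz": 0,"turn": 0,"grip": 0.8},
  ],
  force=30,
)

```text
clock: 2.9
tool_pos: [0.4881, 0.411, 0.0723]
eef_rot: [0.186, 0.983, -0.0, 0.0]
contact_force: [-0.3, -0.4, 0.2]
opening: 0.8
```

```bash
python3 -c "
from h import *
need(.487,.412,.009)
s=snapshot('scene');save(s,'a1');cv2.imwrite('pics/a1z.png',cv2.resize(s['img'][110:220,160:290,::-1],None,fx=5,fy=5))"
```

```text
t 2.9 pos [0.4881 0.411  0.0723] psi 68.6 tilt 0.03 need dxyz [ 1.4  0.5 63.3] open 0.8 F [-0.32 -0.44  0.19] q1,7 [-0.67  0.21]
```

View pics/a1z.png

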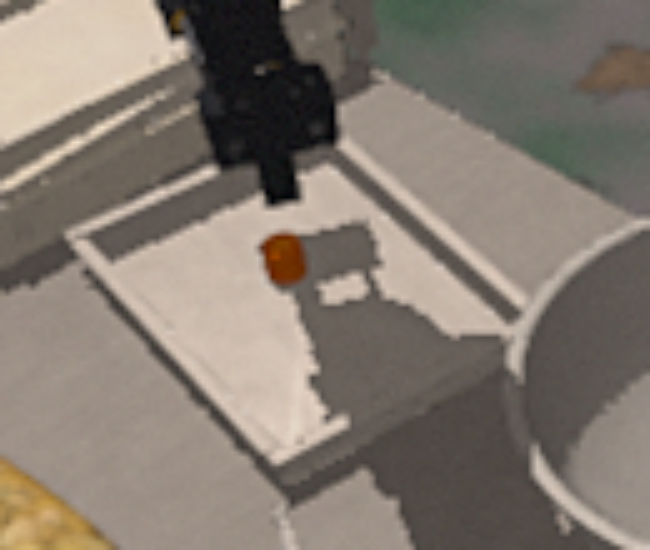

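The picture shows the gripper above the slice (slice at about pixel 217,161), so I lower and close.

Request:
send_rows(
  series=[
    {"dx": 1,"dy": 0.5,"dz": 15,"turn": 0,"grip": 0.8},
    {"dx": 0,"dy": 0,"dz": 20,"turn": 0,"grip": 0.8},
    {"dx": 0,"dy": 0,"dz": 16,"turn": 0,"grip": 0.8},
    {"dx": 0,"dy": 0,"dz": 8,"turn": 0,"grip": 0.8},
    {"dx": 0,"dy": 0,"dz": 4,"turn": 0,"grip": 0.8},
    {"dx": 0,"dy": 0,"dz": 0,"turn": 0,"grip": 0.8},
    {"dx": 0,"dy": 0,"dz": 0,"turn": 0,"grip": 0.2},
    {"dx": 0,"dy": 0,"dz": 0,"turn": 0,"grip": 0.2},
    {"dx": 0,"dy": 0,"dz": 0,"turn": 0,"grip": 0.2},
    {"dx": 0,"dy": 0,"dz": 0,"turn": 0,"grip": 0.2},
    {"dx": 0,"dy": 0,"dz": 0,"turn": 0,"grip": 0.2},
    {"dx": 0,"dy": 0,"dz": 0,"turn": 0,"grip": 0.2},
    {"dx": 0,"dy": 0,"dz": 0,"turn": 0,"grip": 0.2},
  ],
  force=20,
)

```text
clock: 4.25
tool_pos: [0.4867, 0.4126, 0.0089]
eef_rot: [0.185, 0.983, 0.0, 0.0]
contact_force: [0.5, -0.0, -0.1]
opening: 0.209
```

```bash
python3 -c "
from h import *
need(.568,.053,.2)"
```

```text
t 4.25 pos [0.4867 0.4126 0.0089] psi 68.64 tilt 0.0 need dxyz [-206.7 -305.3 -191.1] open 0.209 F [ 0.53 -0.01 -0.06] q1,7 [-0.69  0.19]
```

```bash
python3 -c "
from h import *
o=[]
for n,b in(('scene',(120,200,190,260)),('top',(160,240,160,260))):
    s=snapshot(n);o.append(cv2.resize(s['img'][b[0]:b[1],b[2]:b[3],::-1],(400,400)))
    C=cloud(s);im=s['img'].astype(int);m=(im[...,0]>120)&(im[...,2]<70)&(im[...,0]-im[...,1]>50)&(C[...,1]>.2)&(C[...,1]<.52)&(s['depth']>0)
    print(m.sum(),np.round(C[m].mean(0),4),np.argwhere(m).mean(0))
cv2.imwrite('pics/a2.png',np.hstack(o))"
```

```text
5 [0.2659 0.3349 0.0265] [214. 160.]
0 [nan nan nan] [nan nan]<string>:7: RuntimeWarning: Mean of empty slice.
  ret = um.true_divide(
```

View pics/a2.png

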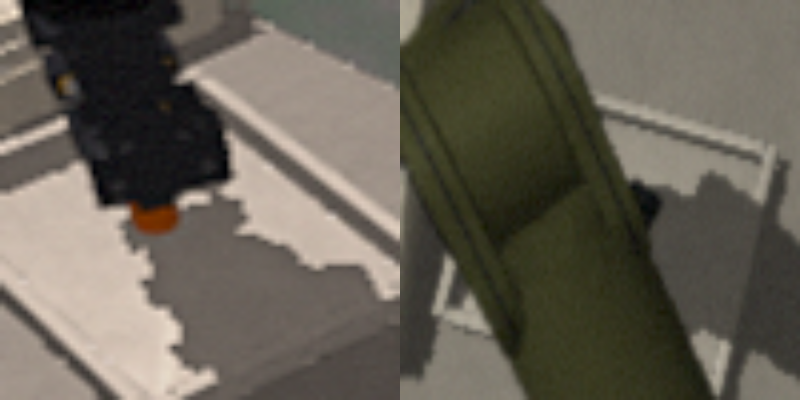

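```bash
python3 -c "
from h import *
s=snapshot('scene')
C=cloud(s);im=s['img'].astype(int);m=(im[...,0]>90)&(im[...,2]<70)&(im[...,0]-im[...,1]>40)&(s['depth']>0)
m[:120]=0;m[200:]=0;m[:,:190]=0;m[:,260:]=0
P=C[m];print(m.sum(),np.round(P.mean(0),4),np.round(P.min(0),3),np.round(P.max(0),3))
for r,c in np.argwhere(m)[::3]: print(r,c,np.round(C[r,c],3),im[r,c])
p,M,st=pose();print(proj(s,p),proj(s,p-[0,0,-.019]))
need(.487,.412)
"
```

```text
32 [0.4808 0.4029 0.0168] [0.474 0.395 0.007] [0.493 0.413 0.032]
161 213 [0.474 0.409 0.029] [102  38   0]
162 217 [0.483 0.402 0.023] [113  48   0]
162 220 [0.493 0.401 0.018] [100  47  14]
163 215 [0.476 0.403 0.022] [120  48   0]
163 218 [0.485 0.401 0.019] [112  46   0]
164 214 [0.474 0.408 0.017] [113  40   0]
164 217 [0.481 0.401 0.017] [116  51   3]
164 220 [0.49  0.399 0.013] [107  50  14]
165 216 [0.477 0.402 0.014] [117  48   0]
165 219 [0.486 0.399 0.01 ] [107  42   0]
166 217 [0.481 0.403 0.007] [114  65  43]
(np.float64(216.80680611248636), np.float64(163.29124557060777)) (np.float64(215.72785991931957), np.float64(158.75661912945498))
t 4.4 pos [0.4866 0.4126 0.0089] psi 68.64 tilt 0.0 need dxyz [-0.5 -0.4 -0. ] open 0.196 F [-0.12 -0.13 -0.19] q1,7 [-0.69  0.19]
```

```bash
python3 -c "
from h import *
s=snapshot('scene')
g=np.clip(s['img'][130:180,190:250,::-1].astype(float)*1.8+25,0,255).astype(np.uint8)
cv2.imwrite('pics/a3.png',cv2.resize(g,None,fx=12,fy=12,interpolation=cv2.INTER_CUBIC))
C=cloud(s)
for r in range(150,170,2): print(r,[tuple(np.round(C[r,c]*1000).astype(int).tolist()) for c in range(207,230,3)])
"
```

```text
150 [(432, 341, 137), (436, 333, 139), (442, 328, 139), (450, 326, 135), (457, 322, 134), (466, 322, 129), (471, 315, 130), (481, 315, 124)]
152 [(425, 332, 139), (434, 332, 134), (442, 330, 130), (450, 328, 127), (458, 326, 124), (465, 323, 121), (472, 318, 121), (483, 322, 112)]
154 [(426, 337, 129), (435, 337, 123), (441, 331, 124), (449, 329, 120), (458, 329, 114), (466, 327, 111), (474, 325, 107), (483, 323, 103)]
156 [(424, 334, 124), (435, 340, 114), (441, 334, 114), (450, 334, 109), (457, 331, 106), (465, 327, 105), (473, 326, 100), (480, 320, 100)]
158 [(427, 344, 109), (433, 339, 108), (441, 337, 105), (449, 335, 101), (456, 331, 99), (463, 326, 98), (524, 422, 3), (529, 412, 6)]
160 [(425, 343, 104), (432, 340, 101), (440, 339, 97), (477, 393, 41), (484, 388, 39), (510, 419, 4), (518, 414, 3), (524, 405, 4)]
162 [(471, 446, 3), (477, 438, 5), (474, 410, 24), (69, -421, 794), (488, 398, 23), (505, 411, 4), (513, 406, 2), (519, 400, 2)]
164 [(464, 435, 5), (472, 430, 4), (479, 423, 4), (480, 405, 15), (487, 400, 13), (501, 407, 1), (505, 395, 5), (512, 388, 6)]
166 [(459, 427, 6), (465, 420, 6), (473, 415, 4), (478, 404, 8), (484, 398, 8), (493, 394, 6), (500, 388, 5), (507, 382, 4)]
168 [(453, 419, 5), (461, 414, 4), (466, 405, 7), (475, 402, 3), (480, 392, 6), (487, 386, 5), (494, 380, 5), (503, 377, 2)]
```

View pics/a3.png

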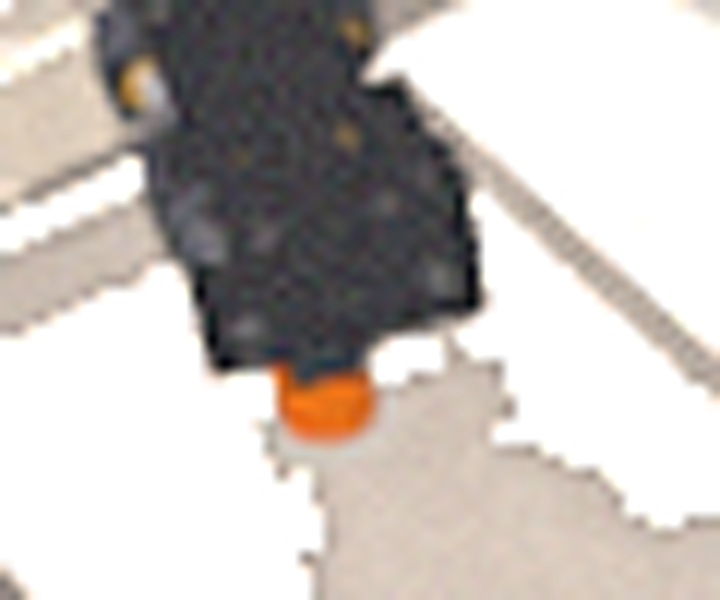

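```bash
python3 -c "
from h import *
s=snapshot('scene')
for z in(.06,.07,.08,.09,.1,.11):print(z,proj(s,[.4755,.378,z]),proj(s,[.50,.444,z]))
need(.487,.412)
print(get_state()['contact_force'],get_state()['q'])
# FK-free check: what body pixels
"
```

```text
0.06 (np.float64(217.41957235713454), np.float64(157.73951838667654)) (np.float64(211.58531726310582), np.float64(144.3573402164346))
0.07 (np.float64(216.82869719609573), np.float64(155.20309955329515)) (np.float64(210.97948376811112), np.float64(141.83168888246863))
0.08 (np.float64(216.22994529601766), np.float64(152.63308914103965)) (np.float64(210.36587288277752), np.float64(139.27383274374336))
0.09 (np.float64(215.62315704502961), np.float64(150.02881080622518)) (np.float64(209.7443328092249), np.float64(136.68314735932478))
0.1 (np.float64(215.00816846169135), np.float64(147.38956980283393)) (np.float64(209.11470774632377), np.float64(134.05899192357109))
0.11 (np.float64(214.3848110435228), np.float64(144.71465234827446)) (np.float64(208.4768377560033), np.float64(131.40070872281586))
t 4.5 pos [0.4867 0.4126 0.0089] psi 68.64 tilt 0.0 need dxyz [-0.5 -0.5 -0. ] open 0.199 F [-0.12 -0.67 -0.48] q1,7 [-0.69  0.19]
[-0.11765881 -0.67066675 -0.4813677 ] [-0.69006288  0.98622959 -0.1580024   1.64624272  0.26251116  0.52994096
  0.19248472]
```

View pics/a1.png

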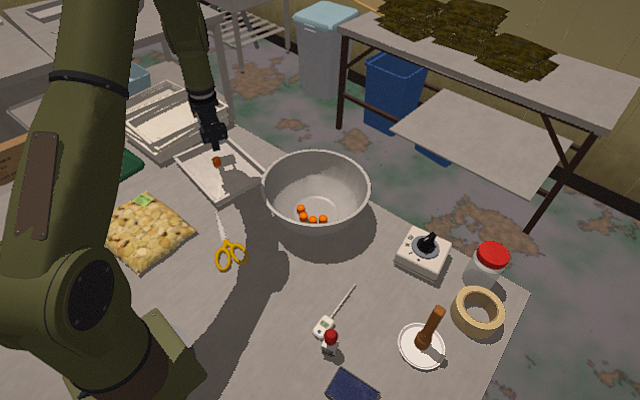

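Request:
send_rows(
  series=[
    {"dx": 0,"dy": 0,"dz": 0,"turn": 0,"grip": 0.6},
    {"dx": 0,"dy": 0,"dz": 0,"turn": 0,"grip": 0.6},
    {"dx": 0,"dy": 0,"dz": 0,"turn": 0,"grip": 0.6},
    {"dx": 0,"dy": 0,"dz": 0,"turn": 0,"grip": 0.6},
    {"dx": 0,"dy": 0,"dz": 2,"turn": 0,"grip": 0.6},
    {"dx": 0,"dy": 0,"dz": 2,"turn": 0,"grip": 0.6},
    {"dx": 0,"dy": 0,"dz": 2,"turn": 0,"grip": 0.6},
  ],
  force=20,
)

```text
clock: 5.2
tool_pos: [0.4867, 0.4126, 0.0027]
eef_rot: [0.185, 0.983, 0.0, -0.0]
contact_force: [0.5, -0.5, -0.4]
opening: 0.6
```

```bash
python3 -c "
from h import *
need(.487,.412)
s=snapshot('scene')
g=np.clip(s['img'][130:180,190:250,::-1].astype(float)*1.8+25,0,255).astype(np.uint8)
cv2.imwrite('pics/a4.png',cv2.resize(g,None,fx=12,fy=12,interpolation=cv2.INTER_CUBIC))
C=cloud(s)
for r in range(152,170,2): print(r,[tuple(np.round(C[r,c]*1000).astype(int).tolist()) for c in range(207,230,3)])
"
```

```text
t 5.2 pos [0.4867 0.4126 0.0027] psi 68.64 tilt 0.0 need dxyz [-0.5 -0.4 -0. ] open 0.6 F [ 0.45 -0.55 -0.38] q1,7 [-0.69  0.19]
152 [(430, 341, 131), (435, 333, 133), (442, 329, 131), (448, 324, 131), (455, 321, 128), (464, 320, 123), (472, 318, 120), (481, 317, 116)]
154 [(426, 337, 129), (432, 331, 128), (440, 329, 125), (448, 326, 122), (456, 325, 118), (464, 323, 115), (474, 324, 108), (483, 323, 104)]
156 [(425, 336, 123), (432, 333, 120), (440, 332, 116), (447, 329, 114), (459, 333, 104), (465, 327, 105), (474, 327, 99), (482, 324, 96)]
158 [(424, 338, 115), (435, 342, 106), (441, 337, 104), (449, 334, 102), (456, 330, 100), (464, 328, 97), (472, 326, 93), (479, 321, 92)]
160 [(426, 346, 101), (433, 343, 98), (440, 338, 98), (448, 335, 95), (455, 331, 93), (510, 419, 4), (518, 413, 4), (524, 405, 5)]
162 [(471, 446, 3), (430, 338, 96), (439, 339, 90), (465, 373, 52), (474, 372, 47), (482, 369, 45), (511, 404, 4), (519, 398, 4)]
164 [(465, 437, 4), (472, 431, 3), (478, 423, 4), (464, 373, 45), (472, 371, 41), (481, 369, 37), (506, 398, 3), (513, 390, 4)]
166 [(460, 429, 4), (467, 424, 3), (474, 417, 3), (465, 379, 32), (472, 373, 32), (493, 395, 4), (499, 387, 6), (508, 383, 3)]
168 [(455, 423, 2), (461, 415, 3), (468, 409, 3), (475, 402, 3), (480, 392, 6), (487, 387, 5), (494, 379, 6), (501, 374, 4)]
```

View pics/a4.png

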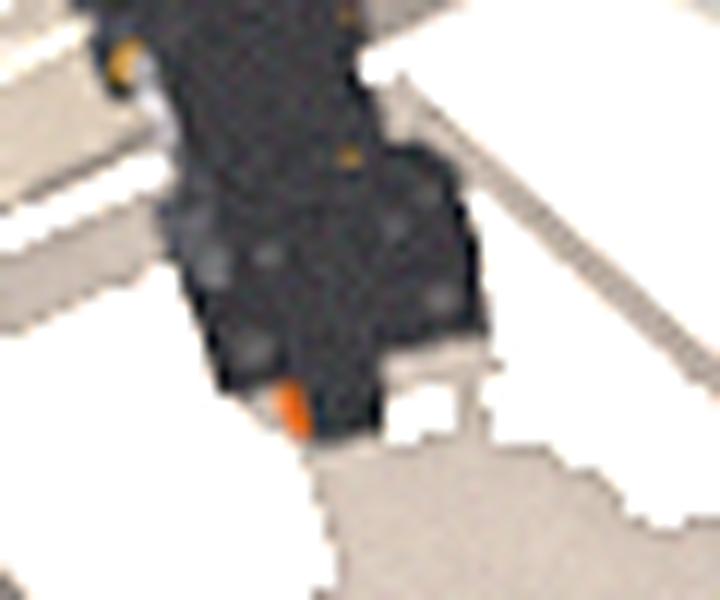

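The finger tip shows at about z=0.03 while the reported TCP is 0.003, so the real tips sit about 25 mm above the reported value. I lower further, watching force.

Request:
send_rows(
  series=[
    {"dx": 0,"dy": 0,"dz": 4,"turn": 0,"grip": 0.6},
    {"dx": 0,"dy": 0,"dz": 4,"turn": 0,"grip": 0.6},
    {"dx": 0,"dy": 0,"dz": 4,"turn": 0,"grip": 0.6},
    {"dx": 0,"dy": 0,"dz": 4,"turn": 0,"grip": 0.6},
    {"dx": 0,"dy": 0,"dz": 0,"turn": 0,"grip": 0.6},
  ],
  force=20,
)

```text
clock: 5.75
tool_pos: [0.4863, 0.4123, -0.0138]
eef_rot: [0.185, 0.983, -0.0, -0.0]
contact_force: [-0.7, -0.2, -0.5]
opening: 0.605
```

```bash
python3 -c "
from h import *
need(.487,.412)
s=snapshot('scene')
g=np.clip(s['img'][130:180,190:250,::-1].astype(float)*1.8+25,0,255).astype(np.uint8)
cv2.imwrite('pics/a5.png',cv2.resize(g,None,fx=12,fy=12,interpolation=cv2.INTER_CUBIC))
C=cloud(s)
for r in range(160,176,1): print(r,[tuple(np.round(C[r,c]*1000).astype(int).tolist()) for c in range(213,226,3)])
"
```

```text
t 5.75 pos [ 0.4863  0.4123 -0.0138] psi 68.64 tilt 0.06 need dxyz [-0.7 -0.  -0. ] open 0.605 F [-0.67 -0.23 -0.55] q1,7 [-0.7   0.19]
160 [(436, 329, 105), (445, 329, 100), (453, 328, 96), (464, 330, 88), (471, 326, 86)]
161 [(436, 332, 100), (444, 328, 98), (455, 332, 89), (462, 329, 86), (470, 326, 83)]
162 [(439, 339, 90), (447, 336, 87), (453, 331, 86), (463, 331, 80), (470, 326, 79)]
163 [(438, 339, 86), (446, 335, 84), (69, -421, 794), (461, 328, 79), (469, 326, 76)]
164 [(438, 340, 82), (445, 336, 81), (453, 333, 77), (460, 329, 75), (505, 395, 5)]
165 [(437, 340, 79), (443, 333, 79), (452, 332, 75), (480, 369, 34), (502, 391, 6)]
166 [(435, 338, 78), (444, 336, 73), (471, 371, 34), (481, 372, 27), (499, 386, 7)]
167 [(469, 409, 6), (465, 381, 27), (471, 372, 29), (478, 368, 27), (498, 385, 4)]
168 [(468, 408, 4), (476, 404, 1), (470, 372, 25), (478, 369, 22), (493, 379, 6)]
169 [(465, 403, 4), (472, 397, 4), (470, 374, 21), (478, 369, 18), (492, 377, 4)]
170 [(463, 402, 2), (469, 393, 4), (470, 376, 14), (477, 370, 14), (488, 371, 6)]
171 [(458, 393, 7), (465, 387, 6), (475, 386, 1), (480, 376, 4), (486, 370, 4)]
172 [(457, 393, 3), (464, 387, 3), (470, 379, 4), (478, 375, 1), (482, 364, 6)]
173 [(454, 387, 5), (461, 383, 3), (467, 375, 4), (473, 365, 7), (481, 362, 4)]
174 [(451, 384, 4), (457, 376, 6), (465, 372, 4), (471, 363, 6), (479, 360, 3)]
175 [(449, 380, 5), (455, 372, 6), (462, 368, 4), (468, 361, 5), (475, 354, 4)]
```

View pics/a5.png

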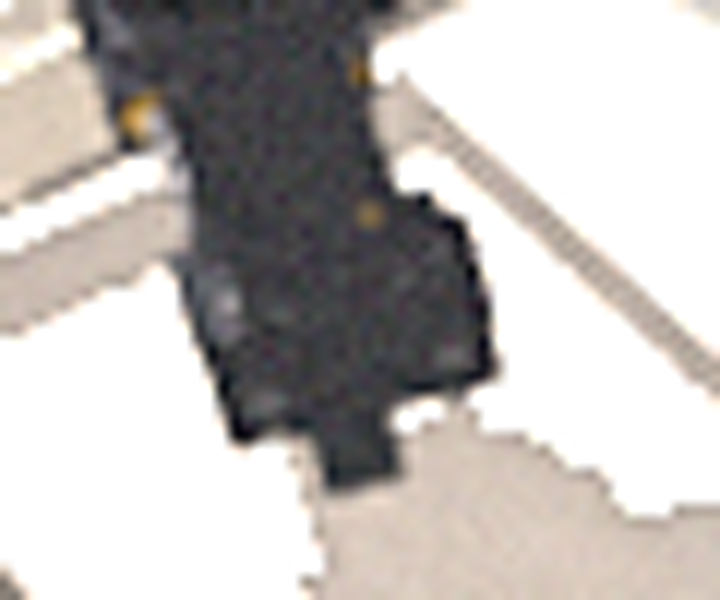

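Request:
send_rows(
  series=[
    {"dx": 0,"dy": 0,"dz": 2,"turn": 0,"grip": 0.6},
    {"dx": 0,"dy": 0,"dz": 0,"turn": 0,"grip": 0.2},
    {"dx": 0,"dy": 0,"dz": 0,"turn": 0,"grip": 0.2},
    {"dx": 0,"dy": 0,"dz": 0,"turn": 0,"grip": 0.2},
    {"dx": 0,"dy": 0,"dz": 0,"turn": 0,"grip": 0.2},
    {"dx": 0,"dy": 0,"dz": 0,"turn": 0,"grip": 0.2},
    {"dx": 0,"dy": 0,"dz": 0,"turn": 0,"grip": 0.2},
  ],
  force=20,
)

```text
clock: 6.5
tool_pos: [0.4868, 0.4127, -0.015]
eef_rot: [0.185, 0.983, 0.0, 0.0]
contact_force: [-0.4, 0.2, 0.7]
opening: 0.284
```

```bash
python3 -c "
from h import *
need(.568,.053,.17)"
```

```text
t 6.5 pos [ 0.4868  0.4127 -0.015 ] psi 68.64 tilt 0.02 need dxyz [-206.7 -305.4 -185. ] open 0.284 F [-0.37  0.24  0.67] q1,7 [-0.7   0.19]
```

Request:
send_rows(
  series=[
    {"dx": 0,"dy": 0,"dz": -10,"turn": 0,"grip": 0.2},
    {"dx": 0,"dy": 0,"dz": -25,"turn": 0,"grip": 0.2},
    {"dx": 0,"dy": 0,"dz": -35,"turn": 0,"grip": 0.2},
    {"dx": 0,"dy": 0,"dz": -35,"turn": 0,"grip": 0.2},
    {"dx": 0,"dy": 0,"dz": -35,"turn": 0,"grip": 0.2},
    {"dx": 0,"dy": 0,"dz": -20,"turn": 0,"grip": 0.2},
    {"dx": -7,"dy": -10,"dz": 0,"turn": 0,"grip": 0.2},
    {"dx": -15,"dy": -23,"dz": 0,"turn": 0,"grip": 0.2},
    {"dx": -20,"dy": -30,"dz": 0,"turn": 0,"grip": 0.2},
    {"dx": -20,"dy": -30,"dz": 0,"turn": 0,"grip": 0.2},
    {"dx": -20,"dy": -30,"dz": 0,"turn": 0,"grip": 0.2},
    {"dx": -20,"dy": -30,"dz": 0,"turn": 0,"grip": 0.2},
    {"dx": -20,"dy": -30,"dz": 0,"turn": 0,"grip": 0.2},
    {"dx": -20,"dy": -30,"dz": 0,"turn": 0,"grip": 0.2},
    {"dx": -20,"dy": -30,"dz": 0,"turn": 0,"grip": 0.2},
    {"dx": -20,"dy": -30,"dz": 0,"turn": 0,"grip": 0.2},
    {"dx": -15,"dy": -22,"dz": 0,"turn": 0,"grip": 0.2},
    {"dx": -10,"dy": -10,"dz": 0,"turn": 0,"grip": 0.2},
    {"dx": 0,"dy": 0,"dz": 0,"turn": 0,"grip": 0.2},
  ],
  force=20,
)

```text
clock: 8.4
tool_pos: [0.5684, 0.0502, 0.1442]
eef_rot: [0.187, 0.982, -0.001, -0.0]
contact_force: [0.1, 0.1, -0.4]
opening: 0.292
```

```bash
python3 -c "
from h import *
need(.568,.053,.02)
s=snapshot('scene')
cv2.imwrite('pics/b1.png',cv2.resize(s['img'][60:260,230:400,::-1],None,fx=3,fy=3,interpolation=cv2.INTER_CUBIC))
C=cloud(s);im=s['img'].astype(int);m=(im[...,0]>90)&(im[...,2]<70)&(im[...,0]-im[...,1]>40)&(s['depth']>0)
k,l=cv2.connectedComponents(m.astype(np.uint8))
for i in range(1,k):
  P=C[l==i];print((l==i).sum(),np.argwhere(l==i).mean(0).round(),np.round(P.mean(0),3),np.round(P.min(0),3)) if (l==i).sum()>8 else 0
"
```

```text
t 8.4 pos [0.5684 0.0502 0.1442] psi 68.4 tilt 0.09 need dxyz [  1.4   2.6 124.2] open 0.292 F [ 0.13  0.1  -0.42] q1,7 [-0.01  0.74]
39 [167. 315.] [0.557 0.048 0.182] [0.523 0.02  0.168]
123 [213. 302.] [0.528 0.066 0.018] [0.512 0.043 0.001]
59 [219. 322.] [0.553 0.011 0.02 ] [ 0.543 -0.002  0.001]
52 [219. 312.] [0.531 0.028 0.021] [ 0.522  0.016 -0.001]
9 [238. 161.] [0.207 0.25  0.032] [0.203 0.246 0.03 ]
326 [253. 229.] [0.309 0.104 0.01 ] [ 0.262  0.056 -0.003]
718 [255. 493.] [ 0.685 -0.382  0.118] [ 0.655 -0.413 -0.748]
88 [310. 439.] [ 0.46  -0.371  0.159] [ 0.452 -0.38   0.156]
23 [338. 419.] [ 0.452 -0.365  0.037] [ 0.446 -0.378  0.034]
13 [336. 331.] [ 0.309 -0.244  0.085] [ 0.304 -0.247  0.083]
```

View pics/b1.png

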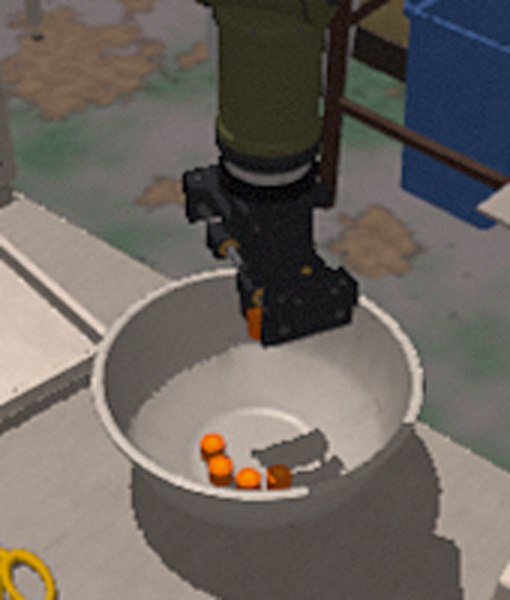

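Request:
send_rows(
  series=[
    {"dx": 1,"dy": 1,"dz": 15,"turn": 0,"grip": 0.2},
    {"dx": 0,"dy": 0,"dz": 25,"turn": 0,"grip": 0.2},
    {"dx": 0,"dy": 0,"dz": 30,"turn": 0,"grip": 0.2},
    {"dx": 0,"dy": 0,"dz": 30,"turn": 0,"grip": 0.2},
    {"dx": 0,"dy": 0,"dz": 20,"turn": 0,"grip": 0.2},
    {"dx": 0,"dy": 0,"dz": 8,"turn": 0,"grip": 0.2},
    {"dx": 0,"dy": 0,"dz": 0,"turn": 0,"grip": 0.2},
    {"dx": 0,"dy": 0,"dz": 0,"turn": 0,"grip": 0.2},
    {"dx": 0,"dy": 0,"dz": 0,"turn": 0,"grip": 0.5},
    {"dx": 0,"dy": 0,"dz": 0,"turn": 0,"grip": 0.5},
    {"dx": 0,"dy": 0,"dz": 0,"turn": 0,"grip": 0.5},
    {"dx": 0,"dy": 0,"dz": 0,"turn": 0,"grip": 0.5},
    {"dx": 0,"dy": 0,"dz": -15,"turn": 0,"grip": 0.5},
    {"dx": 0,"dy": 0,"dz": -40,"turn": 0,"grip": 0.5},
    {"dx": 0,"dy": 0,"dz": -50,"turn": 0,"grip": 0.5},
    {"dx": 0,"dy": 0,"dz": -50,"turn": 0,"grip": 0.5},
    {"dx": 0,"dy": 0,"dz": -30,"turn": 0,"grip": 0.5},
  ],
  force=20,
)

```text
clock: 10.15
tool_pos: [0.5691, 0.0548, 0.2069]
eef_rot: [0.185, 0.983, 0.001, 0.003]
contact_force: [0.2, -0.8, 0.6]
opening: 0.501
```

```bash
python3 -c "
from h import *
need(.4622,-.3725,.2)
s=snapshot('scene')
cv2.imwrite('pics/b2.png',cv2.resize(s['img'][100:260,230:400,::-1],None,fx=3,fy=3,interpolation=cv2.INTER_CUBIC))
C=cloud(s);im=s['img'].astype(int);m=(im[...,0]>90)&(im[...,2]<70)&(im[...,0]-im[...,1]>40)&(s['depth']>0)
k,l=cv2.connectedComponents(m.astype(np.uint8))
for i in range(1,k):
  P=C[l==i];print((l==i).sum(),np.argwhere(l==i).mean(0).round(),np.round(P.mean(0),3),np.round(P.min(0),3)) if (l==i).sum()>8 else 0
"
```

```text
t 10.15 pos [0.5691 0.0548 0.2069] psi 68.64 tilt 0.32 need dxyz [ -56.1 -436.9    5.8] open 0.501 F [ 0.24 -0.76  0.64] q1,7 [0.01 0.77]
85 [208. 315.] [0.565 0.051 0.021] [0.556 0.04  0.001]
125 [213. 302.] [0.528 0.066 0.018] [ 0.512  0.042 -0.   ]
59 [219. 322.] [0.554 0.011 0.019] [ 0.544 -0.001 -0.001]
50 [219. 312.] [0.531 0.028 0.021] [0.521 0.017 0.001]
317 [253. 229.] [0.308 0.104 0.01 ] [ 0.262  0.056 -0.001]
709 [255. 493.] [ 0.685 -0.382  0.119] [ 0.656 -0.413 -0.752]
35 [250. 121.] [0.118 0.289 0.027] [0.11  0.278 0.021]
88 [310. 439.] [ 0.46  -0.371  0.159] [ 0.452 -0.38   0.155]
23 [338. 419.] [ 0.452 -0.365  0.037] [ 0.448 -0.378  0.032]
```

View pics/b2.png

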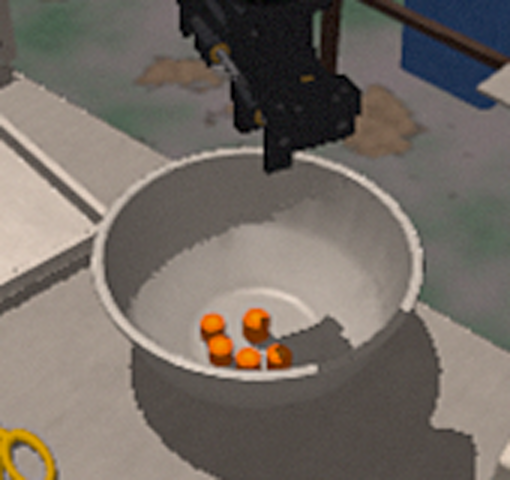

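Request:
send_rows(
  series=[
    {"dx": 0,"dy": 0,"dz": 0,"turn": 0.07,"grip": 0.6},
    {"dx": 0,"dy": 0,"dz": 0,"turn": 0.14,"grip": 0.6},
    {"dx": 0,"dy": 0,"dz": 0,"turn": 0.14,"grip": 0.6},
    {"dx": 0,"dy": 0,"dz": 0,"turn": 0.14,"grip": 0.6},
    {"dx": 0,"dy": 0,"dz": 0,"turn": 0.14,"grip": 0.6},
    {"dx": 0,"dy": 0,"dz": 0,"turn": 0.14,"grip": 0.6},
    {"dx": 0,"dy": 0,"dz": 0,"turn": 0.14,"grip": 0.6},
    {"dx": 0,"dy": 0,"dz": 0,"turn": 0.13,"grip": 0.6},
    {"dx": 0,"dy": 0,"dz": 0,"turn": 0.07,"grip": 0.6},
    {"dx": 0,"dy": 0,"dz": 0,"turn": 0,"grip": 0.6},
  ],
  force=20,
)

```text
clock: 11.2
tool_pos: [0.5675, 0.0547, 0.2025]
eef_rot: [0.675, 0.738, 0.0, 0.0]
contact_force: [0.0, 0.4, -0.1]
opening: 0.601
```

```bash
python3 -c "
from h import *
need(.4622,-.3725,.2)"
```

```text
t 11.2 pos [0.5675 0.0547 0.2025] psi 5.05 tilt 0.02 need dxyz [-416.2 -142.6    2.4] open 0.601 F [ 0.04  0.42 -0.06] q1,7 [-0.19 -0.07]
```

Request:
send_rows(
  series=[
    {"dx": -16,"dy": -5,"dz": 0,"turn": 0,"grip": 0.6},
    {"dx": -30,"dy": -10,"dz": 0,"turn": 0,"grip": 0.6},
    {"dx": -40,"dy": -14,"dz": 0,"turn": 0,"grip": 0.6},
    {"dx": -40,"dy": -14,"dz": 0,"turn": 0,"grip": 0.6},
    {"dx": -40,"dy": -14,"dz": 0,"turn": 0,"grip": 0.6},
    {"dx": -40,"dy": -14,"dz": 0,"turn": 0,"grip": 0.6},
    {"dx": -40,"dy": -14,"dz": 0,"turn": 0,"grip": 0.6},
    {"dx": -40,"dy": -14,"dz": 0,"turn": 0,"grip": 0.6},
    {"dx": -40,"dy": -14,"dz": 0,"turn": 0,"grip": 0.6},
    {"dx": -40,"dy": -14,"dz": 0,"turn": 0,"grip": 0.6},
    {"dx": -30,"dy": -10,"dz": 0,"turn": 0,"grip": 0.6},
    {"dx": -20,"dy": -6,"dz": 0,"turn": 0,"grip": 0.6},
    {"dx": 0,"dy": 0,"dz": 0,"turn": 0,"grip": 0.6},
    {"dx": 0,"dy": 0,"dz": 0,"turn": 0,"grip": 0.6},
  ],
  force=20,
)

```text
clock: 12.6
tool_pos: [0.4611, -0.3724, 0.2019]
eef_rot: [0.675, 0.737, 0.0, -0.0]
contact_force: [0.7, -0.1, 0.6]
opening: 0.597
```

```bash
python3 -c "
from h import *
need(.4622,-.3725,.075)
s=snapshot('scene')
cv2.imwrite('pics/c1.png',cv2.resize(s['img'][220:380,350:510,::-1],None,fx=3.5,fy=3.5,interpolation=cv2.INTER_CUBIC))
"
```

```text
t 12.6 pos [ 0.4611 -0.3724  0.2019] psi 5.02 tilt 0.06 need dxyz [ -0.3   1.2 126.9] open 0.597 F [ 0.72 -0.14  0.6 ] q1,7 [0.63 0.65]
```

View pics/c1.png

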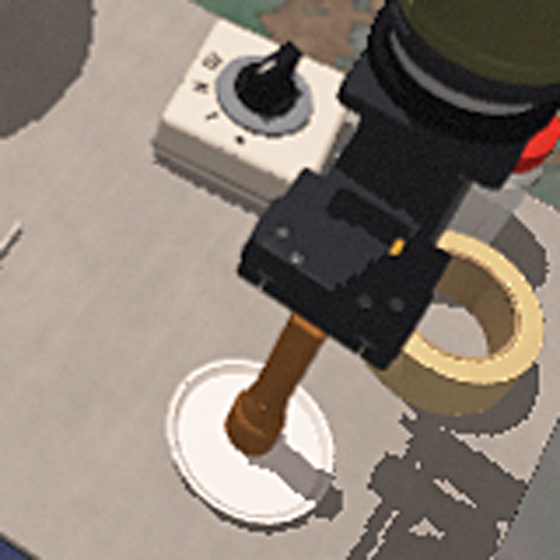

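Request:
send_rows(
  series=[
    {"dx": 0,"dy": 1,"dz": 15,"turn": 0,"grip": 0.6},
    {"dx": 0,"dy": 0,"dz": 25,"turn": 0,"grip": 0.6},
    {"dx": 0,"dy": 0,"dz": 30,"turn": 0,"grip": 0.6},
    {"dx": 0,"dy": 0,"dz": 30,"turn": 0,"grip": 0.6},
    {"dx": 0,"dy": 0,"dz": 20,"turn": 0,"grip": 0.6},
    {"dx": 0,"dy": 0,"dz": 7,"turn": 0,"grip": 0.6},
    {"dx": 0,"dy": 0,"dz": 0,"turn": 0,"grip": 0.6},
  ],
  force=40,
)

```text
clock: 13.35
tool_pos: [0.4631, -0.3707, 0.0743]
eef_rot: [0.674, 0.738, 0.0, -0.001]
contact_force: [0.2, 1.1, 0.3]
opening: 0.6
```

```bash
python3 -c "
from h import *
need(.4622,-.3725,.075)
s=snapshot('scene')
cv2.imwrite('pics/c2.png',cv2.resize(s['img'][270:380,380:490,::-1],None,fx=5,fy=5,interpolation=cv2.INTER_CUBIC))
"
```

```text
t 13.35 pos [ 0.4631 -0.3707  0.0743] psi 5.17 tilt 0.12 need dxyz [-1.7 -1.1 -0.7] open 0.6 F [0.24 1.13 0.34] q1,7 [0.62 0.63]
```

View pics/c2.png

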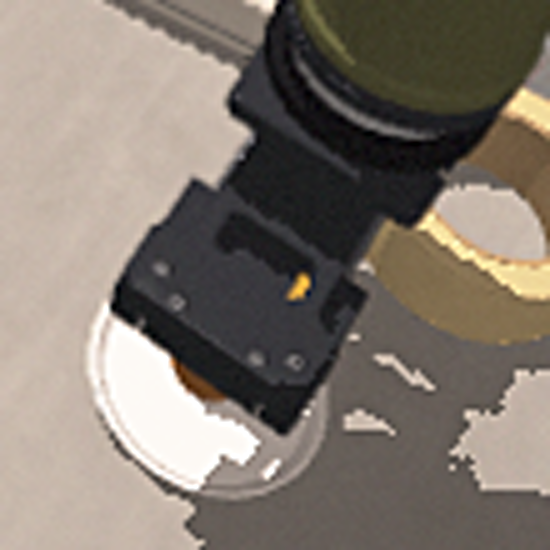

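Request:
send_rows(
  series=[
    {"dx": 0,"dy": 0,"dz": 0,"turn": 0,"grip": 0.0},
    {"dx": 0,"dy": 0,"dz": 0,"turn": 0,"grip": 0.0},
    {"dx": 0,"dy": 0,"dz": 0,"turn": 0,"grip": 0.0},
    {"dx": 0,"dy": 0,"dz": 0,"turn": 0,"grip": 0.0},
    {"dx": 0,"dy": 0,"dz": 0,"turn": 0,"grip": 0.0},
    {"dx": 0,"dy": 0,"dz": 0,"turn": 0,"grip": 0.0},
    {"dx": 0,"dy": 0,"dz": 0,"turn": 0,"grip": 0.0},
  ],
  force=40,
)

```text
clock: 14.1
tool_pos: [0.4631, -0.3724, 0.0753]
eef_rot: [0.675, 0.738, 0.0, 0.0]
contact_force: [-0.9, 0.3, 5.4]
opening: 0.223
```

```bash
python3 -c "
from h import *
need(.606,.050,.25)"
```

```text
t 14.1 pos [ 0.4631 -0.3724  0.0753] psi 5.05 tilt 0.02 need dxyz [ 408.2  179.5 -174.7] open 0.223 F [-0.86  0.26  5.37] q1,7 [0.62 0.63]
```

Request:
send_rows(
  series=[
    {"dx": 0,"dy": 0,"dz": -10,"turn": 0,"grip": 0.0},
    {"dx": 0,"dy": 0,"dz": -25,"turn": 0,"grip": 0.0},
    {"dx": 0,"dy": 0,"dz": -40,"turn": 0,"grip": 0.0},
    {"dx": 0,"dy": 0,"dz": -40,"turn": 0,"grip": 0.0},
    {"dx": 0,"dy": 0,"dz": -35,"turn": 0,"grip": 0.0},
    {"dx": 10,"dy": 5,"dz": -10,"turn": 0,"grip": 0.0},
    {"dx": 25,"dy": 11,"dz": 0,"turn": 0,"grip": 0.0},
    {"dx": 35,"dy": 15,"dz": 0,"turn": 0,"grip": 0.0},
    {"dx": 40,"dy": 18,"dz": 0,"turn": 0,"grip": 0.0},
    {"dx": 40,"dy": 18,"dz": 0,"turn": 0,"grip": 0.0},
    {"dx": 40,"dy": 18,"dz": 0,"turn": 0,"grip": 0.0},
    {"dx": 40,"dy": 18,"dz": 0,"turn": 0,"grip": 0.0},
    {"dx": 40,"dy": 18,"dz": 0,"turn": 0,"grip": 0.0},
    {"dx": 40,"dy": 18,"dz": 0,"turn": 0,"grip": 0.0},
    {"dx": 40,"dy": 18,"dz": 0,"turn": 0,"grip": 0.0},
    {"dx": 35,"dy": 15,"dz": 0,"turn": 0,"grip": 0.0},
    {"dx": 23,"dy": 8,"dz": 0,"turn": 0,"grip": 0.0},
    {"dx": 0,"dy": 0,"dz": 0,"turn": 0,"grip": 0.0},
    {"dx": 0,"dy": 0,"dz": 0,"turn": 0,"grip": 0.0},
  ],
  force=40,
)

```text
clock: 16.0
tool_pos: [0.6052, 0.0503, 0.2337]
eef_rot: [0.675, 0.738, -0.001, -0.001]
contact_force: [-0.4, -1.0, -2.4]
opening: 0.222
```

```bash
python3 -c "
from h import *
need(.606,.050,.082)
s=snapshot('scene')
cv2.imwrite('pics/d1.png',cv2.resize(s['img'][60:260,230:400,::-1],None,fx=3,fy=3,interpolation=cv2.INTER_CUBIC))
"
```

```text
t 16.0 pos [0.6052 0.0503 0.2337] psi 5.14 tilt 0.16 need dxyz [ -0.3   1.2 151.7] open 0.222 F [-0.44 -0.96 -2.39] q1,7 [-0.15 -0.08]
```

View pics/d1.png

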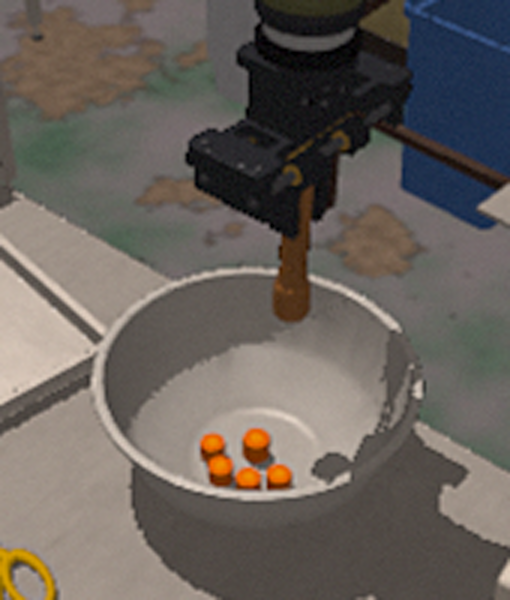

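Request:
send_rows(
  series=[
    {"dx": 0,"dy": 1,"dz": 15,"turn": 0,"grip": 0.0},
    {"dx": 0,"dy": 0,"dz": 30,"turn": 0,"grip": 0.0},
    {"dx": 0,"dy": 0,"dz": 35,"turn": 0,"grip": 0.0},
    {"dx": 0,"dy": 0,"dz": 35,"turn": 0,"grip": 0.0},
    {"dx": 0,"dy": 0,"dz": 22,"turn": 0,"grip": 0.0},
    {"dx": 0,"dy": 0,"dz": 10,"turn": 0,"grip": 0.0},
    {"dx": 0,"dy": 0,"dz": 5,"turn": 0,"grip": 0.0},
    {"dx": 0,"dy": 0,"dz": 0,"turn": 0,"grip": 0.0},
  ],
  force=40,
)

```text
clock: 16.85
tool_pos: [0.6076, 0.0491, 0.0832]
eef_rot: [0.676, 0.737, 0.0, 0.0]
contact_force: [-0.0, -0.0, -1.4]
opening: 0.223
```

```bash
python3 -c "
from h import *
need(.6045,.050,.082)
k=np.arange(21);a=np.radians(-18*k-5.1)
X=38*np.sin(a);Y=38*np.cos(a)
print(np.round(np.stack([np.diff(X),np.diff(Y)],1),1).tolist())
s=snapshot('scene')
cv2.imwrite('pics/d2.png',cv2.resize(s['img'][100:260,230:400,::-1],None,fx=3,fy=3,interpolation=cv2.INTER_CUBIC))
"
```

```text
t 16.85 pos [0.6076 0.0491 0.0832] psi 4.98 tilt 0.03 need dxyz [ 1.1 -3.   1.2] open 0.223 F [-0.05 -0.04 -1.38] q1,7 [-0.15 -0.09]
[[-11.5, -2.9], [-10.1, -6.3], [-7.6, -9.1], [-4.4, -11.0], [-0.8, -11.9], [2.9, -11.5], [6.3, -10.1], [9.1, -7.6], [11.0, -4.4], [11.9, -0.8], [11.5, 2.9], [10.1, 6.3], [7.6, 9.1], [4.4, 11.0], [0.8, 11.9], [-2.9, 11.5], [-6.3, 10.1], [-9.1, 7.6], [-11.0, 4.4], [-11.9, 0.8]]
```

View pics/d2.png

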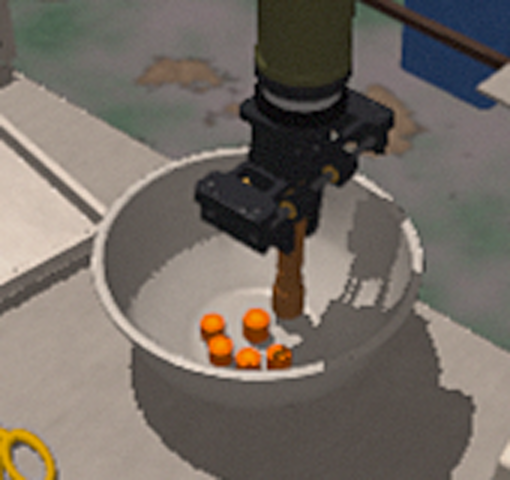

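Request:
send_rows(
  series=[
    {"dx": -10,"dy": -5,"dz": 0,"turn": 0,"grip": 0.0},
    {"dx": -10,"dy": -6,"dz": 0,"turn": 0,"grip": 0.0},
    {"dx": -7.5,"dy": -9,"dz": 0,"turn": 0,"grip": 0.0},
    {"dx": -4.5,"dy": -11,"dz": 0,"turn": 0,"grip": 0.0},
    {"dx": -1,"dy": -12,"dz": 0,"turn": 0,"grip": 0.0},
    {"dx": 3,"dy": -11.5,"dz": 0,"turn": 0,"grip": 0.0},
    {"dx": 6.5,"dy": -10,"dz": 0,"turn": 0,"grip": 0.0},
    {"dx": 9,"dy": -7.5,"dz": 0,"turn": 0,"grip": 0.0},
    {"dx": 11,"dy": -4.5,"dz": 0,"turn": 0,"grip": 0.0},
    {"dx": 12,"dy": -1,"dz": 0,"turn": 0,"grip": 0.0},
    {"dx": 11.5,"dy": 3,"dz": 0,"turn": 0,"grip": 0.0},
    {"dx": 10,"dy": 6.5,"dz": 0,"turn": 0,"grip": 0.0},
    {"dx": 7.5,"dy": 9,"dz": 0,"turn": 0,"grip": 0.0},
    {"dx": 4.5,"dy": 11,"dz": 0,"turn": 0,"grip": 0.0},
    {"dx": 1,"dy": 12,"dz": 0,"turn": 0,"grip": 0.0},
    {"dx": -3,"dy": 11.5,"dz": 0,"turn": 0,"grip": 0.0},
    {"dx": -6.5,"dy": 10,"dz": 0,"turn": 0,"grip": 0.0},
    {"dx": -9,"dy": 7.5,"dz": 0,"turn": 0,"grip": 0.0},
    {"dx": -11,"dy": 4.5,"dz": 0,"turn": 0,"grip": 0.0},
    {"dx": -12,"dy": 1,"dz": 0,"turn": 0,"grip": 0.0},
  ],
  force=40,
)

```text
clock: 18.9
tool_pos: [0.6062, 0.0512, 0.0828]
eef_rot: [0.675, 0.738, 0.0, -0.0]
contact_force: [-0.5, 0.6, -2.1]
opening: 0.225
```

```bash
python3 -c "
from h import *
need(.6045,.050,.082)
s=snapshot('scene')
cv2.imwrite('pics/d3.png',cv2.resize(s['img'][100:260,230:400,::-1],None,fx=3,fy=3,interpolation=cv2.INTER_CUBIC))
"
```

```text
t 18.9 pos [0.6062 0.0512 0.0828] psi 5.08 tilt 0.05 need dxyz [-1.  -1.8  0.8] open 0.225 F [-0.52  0.65 -2.12] q1,7 [-0.15 -0.08]
```

View pics/d3.png

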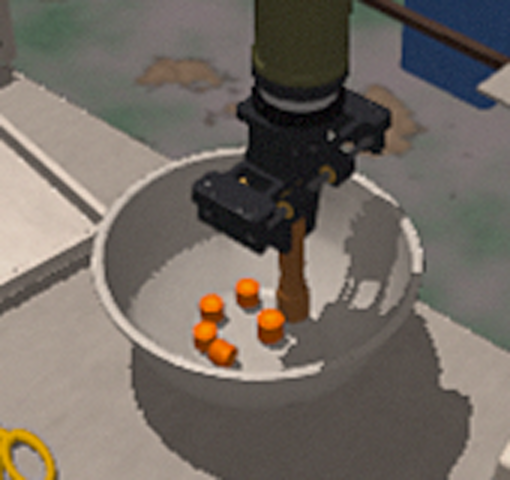

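Request:
send_rows(
  series=[
    {"dx": -11.5,"dy": -4.5,"dz": 0,"turn": 0,"grip": 0.0},
    {"dx": -10,"dy": -6,"dz": 0,"turn": 0,"grip": 0.0},
    {"dx": -7.5,"dy": -9,"dz": 0,"turn": 0,"grip": 0.0},
    {"dx": -4.5,"dy": -11,"dz": 0,"turn": 0,"grip": 0.0},
    {"dx": -1,"dy": -12,"dz": 0,"turn": 0,"grip": 0.0},
    {"dx": 3,"dy": -11.5,"dz": 0,"turn": 0,"grip": 0.0},
    {"dx": 6.5,"dy": -10,"dz": 0,"turn": 0,"grip": 0.0},
    {"dx": 9,"dy": -7.5,"dz": 0,"turn": 0,"grip": 0.0},
    {"dx": 11,"dy": -4.5,"dz": 0,"turn": 0,"grip": 0.0},
    {"dx": 12,"dy": -1,"dz": 0,"turn": 0,"grip": 0.0},
    {"dx": 11.5,"dy": 3,"dz": 0,"turn": 0,"grip": 0.0},
    {"dx": 10,"dy": 6.5,"dz": 0,"turn": 0,"grip": 0.0},
    {"dx": 7.5,"dy": 9,"dz": 0,"turn": 0,"grip": 0.0},
    {"dx": 4.5,"dy": 11,"dz": 0,"turn": 0,"grip": 0.0},
    {"dx": 1,"dy": 12,"dz": 0,"turn": 0,"grip": 0.0},
    {"dx": -3,"dy": 11.5,"dz": 0,"turn": 0,"grip": 0.0},
    {"dx": -6.5,"dy": 10,"dz": 0,"turn": 0,"grip": 0.0},
    {"dx": -9,"dy": 7.5,"dz": 0,"turn": 0,"grip": 0.0},
    {"dx": -11,"dy": 4.5,"dz": 0,"turn": 0,"grip": 0.0},
    {"dx": -12,"dy": 1,"dz": 0,"turn": 0,"grip": 0.0},
  ],
  force=40,
)

```text
clock: 20.95
tool_pos: [0.6003, 0.0504, 0.0812]
eef_rot: [0.675, 0.738, -0.004, -0.003]
contact_force: [0.2, -0.4, -2.2]
opening: 0.222
```

```bash
python3 -c "
from h import *
need(.6045,.050,.082)
s=snapshot('scene')
cv2.imwrite('pics/d4.png',cv2.resize(s['img'][100:260,230:400,::-1],None,fx=3,fy=3,interpolation=cv2.INTER_CUBIC))
C=cloud(s);im=s['img'].astype(int);m=(im[...,0]>100)&(im[...,2]<60)&(im[...,0]-im[...,1]>50)&(s['depth']>0)&(np.hypot(C[...,0]-.566,C[...,1]-.05)<.1)&(C[...,2]<.06)
k,l=cv2.connectedComponents(m.astype(np.uint8))
for i in range(1,k):
  P=C[l==i];print((l==i).sum(),np.argwhere(l==i).mean(0).round(),np.round(P.mean(0),3)) if (l==i).sum()>8 else 0
"
```

```text
t 20.95 pos [0.6003 0.0504 0.0812] psi 5.05 tilt 0.62 need dxyz [-0.7  4.1 -0.8] open 0.222 F [ 0.22 -0.39 -2.23] q1,7 [-0.16 -0.08]
57 [197. 314.] [0.596 0.086 0.018]
113 [202. 301.] [0.553 0.095 0.02 ]
85 [212. 323.] [0.571 0.025 0.021]
```

View pics/d4.png

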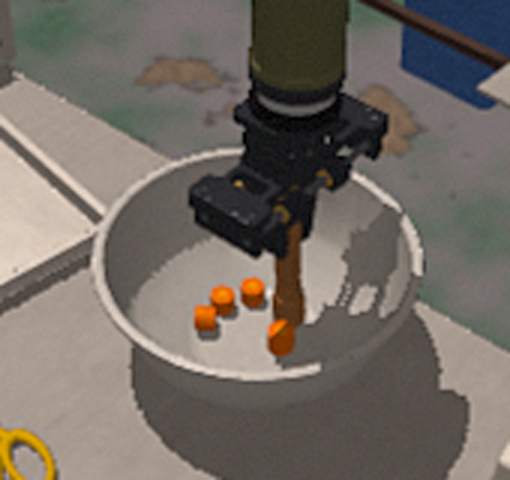

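Request:
send_rows(
  series=[
    {"dx": -11.5,"dy": -1.5,"dz": 0,"turn": 0,"grip": 0.0},
    {"dx": -10,"dy": -6,"dz": 0,"turn": 0,"grip": 0.0},
    {"dx": -7.5,"dy": -9,"dz": 0,"turn": 0,"grip": 0.0},
    {"dx": -4.5,"dy": -11,"dz": 0,"turn": 0,"grip": 0.0},
    {"dx": -1,"dy": -12,"dz": 0,"turn": 0,"grip": 0.0},
    {"dx": 3,"dy": -11.5,"dz": 0,"turn": 0,"grip": 0.0},
    {"dx": 6.5,"dy": -10,"dz": 0,"turn": 0,"grip": 0.0},
    {"dx": 9,"dy": -7.5,"dz": 0,"turn": 0,"grip": 0.0},
    {"dx": 11,"dy": -4.5,"dz": 0,"turn": 0,"grip": 0.0},
    {"dx": 12,"dy": -1,"dz": 0,"turn": 0,"grip": 0.0},
    {"dx": 11.5,"dy": 3,"dz": 0,"turn": 0,"grip": 0.0},
    {"dx": 10,"dy": 6.5,"dz": 0,"turn": 0,"grip": 0.0},
    {"dx": 7.5,"dy": 9,"dz": 0,"turn": 0,"grip": 0.0},
    {"dx": 4.5,"dy": 11,"dz": 0,"turn": 0,"grip": 0.0},
    {"dx": 1,"dy": 12,"dz": 0,"turn": 0,"grip": 0.0},
    {"dx": -3,"dy": 11.5,"dz": 0,"turn": 0,"grip": 0.0},
    {"dx": -6.5,"dy": 10,"dz": 0,"turn": 0,"grip": 0.0},
    {"dx": -9,"dy": 7.5,"dz": 0,"turn": 0,"grip": 0.0},
    {"dx": -11,"dy": 4.5,"dz": 0,"turn": 0,"grip": 0.0},
    {"dx": -12,"dy": 1,"dz": 0,"turn": 0,"grip": 0.0},
  ],
  force=40,
)

```text
clock: 23.0
tool_pos: [0.5978, 0.0544, 0.0806]
eef_rot: [0.675, 0.738, -0.006, -0.008]
contact_force: [-11.9, 5.4, 3.2]
opening: 0.226
```

```bash
cat > p.py <<'E'
from h import *
import sys
need(.6045,.050,.23)
o=[]
for n,b in(('scene',(100,260,230,400)),('top',(150,240,260,360))):
  s=snapshot(n)
  o.append(cv2.resize(s['img'][b[0]:b[1],b[2]:b[3],::-1],(400,400),interpolation=cv2.INTER_CUBIC))
  C=cloud(s);im=s['img'].astype(int);m=(im[...,0]>100)&(im[...,2]<60)&(im[...,0]-im[...,1]>50)&(s['depth']>0)&(np.hypot(C[...,0]-.566,C[...,1]-.05)<.12)&(C[...,2]<.06)
  k,l=cv2.connectedComponents(m.astype(np.uint8))
  for i in range(1,k):
    P=C[l==i];print(n,(l==i).sum(),np.argwhere(l==i).mean(0).round(),np.round(P.mean(0),3)) if (l==i).sum()>4 else 0
cv2.imwrite('pics/%s.png'%sys.argv[1],np.hstack(o))
E
python3 p.py d5
```

```text
t 23.0 pos [0.5978 0.0544 0.0806] psi 5.15 tilt 1.17 need dxyz [  -4.3    3.3 -149.5] open 0.226 F [-11.94   5.37   3.16] q1,7 [-0.16 -0.07]
scene 59 [197. 312.] [0.591 0.089 0.018]
scene 122 [205. 329.] [0.6   0.03  0.023]
scene 48 [203. 299.] [0.546 0.095 0.022]
```

View pics/d5.png

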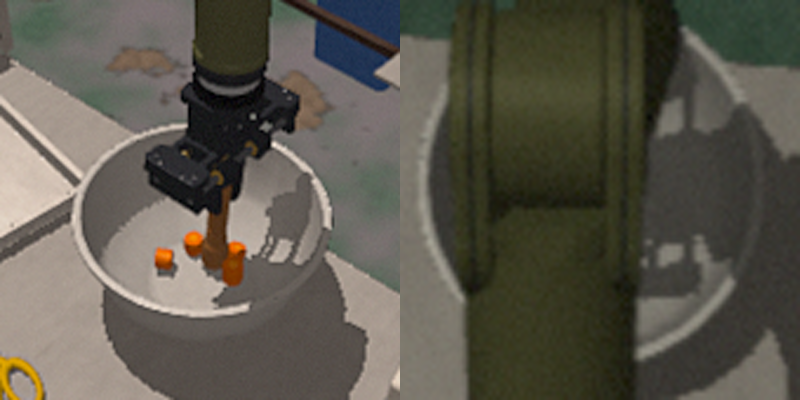

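Request:
send_rows(
  series=[
    {"dx": 0,"dy": 0,"dz": -8,"turn": 0,"grip": 0.0},
    {"dx": 0,"dy": 0,"dz": -15,"turn": 0,"grip": 0.0},
    {"dx": 0,"dy": 0,"dz": -20,"turn": 0,"grip": 0.0},
    {"dx": 0,"dy": 0,"dz": -35,"turn": 0,"grip": 0.0},
    {"dx": 0,"dy": 0,"dz": -35,"turn": 0,"grip": 0.0},
    {"dx": 0,"dy": 0,"dz": -25,"turn": 0,"grip": 0.0},
    {"dx": 0,"dy": 0,"dz": -15,"turn": 0,"grip": 0.0},
    {"dx": 0,"dy": 0,"dz": 0,"turn": 0,"grip": 0.0},
  ],
  force=40,
)

```text
clock: 23.9
tool_pos: [0.6099, 0.0513, 0.2397]
eef_rot: [0.676, 0.737, 0.003, 0.003]
contact_force: [1.3, 0.8, -1.4]
opening: 0.221
```

```bash
python3 p.py d6; python3 -c "
from h import *
s=snapshot('scene');save(s,'d6s');cv2.imwrite('pics/d6z.png',cv2.resize(s['img'][80:190,270:380,::-1],None,fx=5,fy=5,interpolation=cv2.INTER_CUBIC))
need(.4585,-.3752,.235)"
```

```text
t 23.9 pos [0.6099 0.0513 0.2397] psi 5.0 tilt 0.49 need dxyz [-0.9 -5.6  9.6] open 0.221 F [ 1.27  0.82 -1.37] q1,7 [-0.16 -0.07]
scene 113 [197. 315.] [0.598 0.082 0.018]
scene 48 [203. 299.] [0.547 0.096 0.022]
scene 113 [206. 328.] [0.599 0.032 0.021]
t 24.05 pos [0.6067 0.0512 0.2354] psi 5.03 tilt 0.03 need dxyz [-411.8 -185.     0.6] open 0.226 F [-0.35 -0.03 -1.94] q1,7 [-0.16 -0.07]
```

View pics/d6.png

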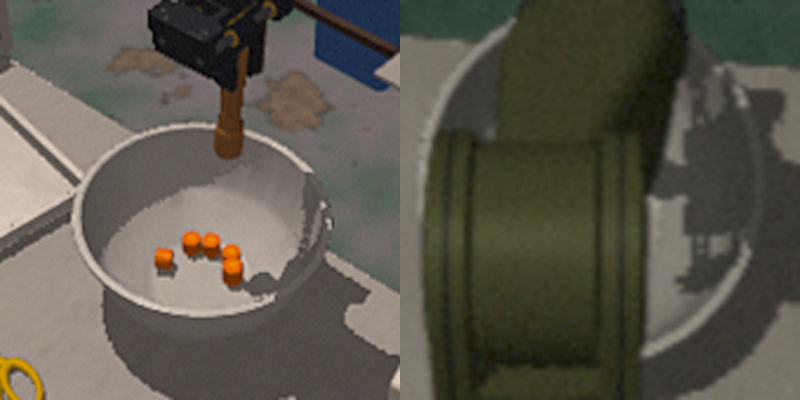

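View pics/d6z.png

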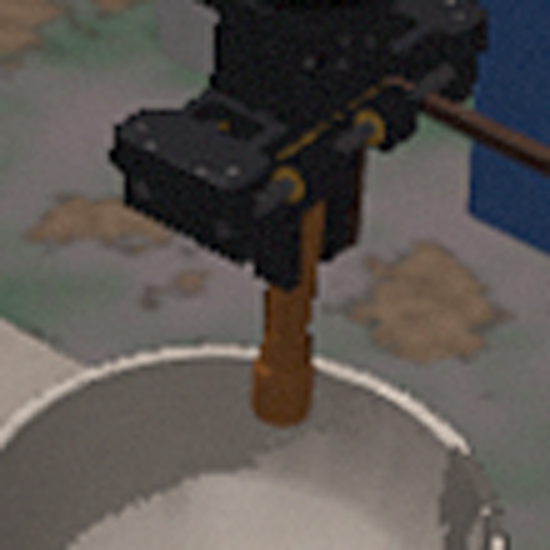

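```bash
python3 -c "
from h import *
p,M,st=pose()
s=snapshot('scene');C=cloud(s);im=s['img'].astype(int)
m=(im[...,0]-im[...,2]>35)&(s['depth']>0)&(np.hypot(C[...,0]-p[0],C[...,1]-p[1])<.05)&(C[...,2]>.14)
P=C[m];print(m.sum())
for a,b in((.16,.172),(.172,.184),(.184,.195),(.215,.235),(.235,.25),(.25,.27)):
  Q=P[(P[:,2]>=a)&(P[:,2]<b)]
  if len(Q)<3: continue
  d=np.array([.069,-.421])-Q[:,:2].mean(0);d/=np.linalg.norm(d);n=np.array([-d[1],d[0]])
  t=(Q[:,:2]-p[:2])@n; r=(Q[:,:2]-p[:2])@d
  print(a,len(Q),'lateral mid',round((t.min()+t.max())*500,1),'width',round(np.ptp(t)*1000,1),'front',np.round(np.percentile(r,90)*1000,1))
print(P[:,2].min())
need(.4585,-.3752,.235)
"
```

```text
375
0.16 15 lateral mid -5.3 width 25.8 front 12.7
0.172 45 lateral mid -4.4 width 28.5 front 13.8
0.184 37 lateral mid -3.3 width 25.5 front 13.8
0.215 55 lateral mid -2.6 width 19.6 front 10.1
0.235 41 lateral mid -3.0 width 19.8 front 10.5
0.25 21 lateral mid 6.1 width 8.6 front 11.7
0.16603917880863178
t 24.1 pos [0.6063 0.0512 0.235 ] psi 5.04 tilt 0.1 need dxyz [-4.118e+02 -1.847e+02  3.000e-01] open 0.227 F [-1.12 -0.02 -2.8 ] q1,7 [-0.16 -0.07]
```

Request:
send_rows(
  series=[
    {"dx": -12,"dy": -5,"dz": 0,"turn": 0,"grip": 0.0},
    {"dx": -25,"dy": -11,"dz": 0,"turn": 0,"grip": 0.0},
    {"dx": -35,"dy": -16,"dz": 0,"turn": 0,"grip": 0.0},
    {"dx": -40,"dy": -18,"dz": 0,"turn": 0,"grip": 0.0},
    {"dx": -40,"dy": -18,"dz": 0,"turn": 0,"grip": 0.0},
    {"dx": -40,"dy": -18,"dz": 0,"turn": 0,"grip": 0.0},
    {"dx": -40,"dy": -18,"dz": 0,"turn": 0,"grip": 0.0},
    {"dx": -40,"dy": -18,"dz": 0,"turn": 0,"grip": 0.0},
    {"dx": -40,"dy": -18,"dz": 0,"turn": 0,"grip": 0.0},
    {"dx": -40,"dy": -18,"dz": 0,"turn": 0,"grip": 0.0},
    {"dx": -35,"dy": -16,"dz": 0,"turn": 0,"grip": 0.0},
    {"dx": -25,"dy": -11,"dz": 0,"turn": 0,"grip": 0.0},
    {"dx": 0,"dy": 0,"dz": 15,"turn": 0,"grip": 0.0},
    {"dx": 0,"dy": 0,"dz": 30,"turn": 0,"grip": 0.0},
    {"dx": 0,"dy": 0,"dz": 40,"turn": 0,"grip": 0.0},
    {"dx": 0,"dy": 0,"dz": 35,"turn": 0,"grip": 0.0},
    {"dx": 0,"dy": 0,"dz": 15,"turn": 0,"grip": 0.0},
    {"dx": 0,"dy": 0,"dz": 0,"turn": 0,"grip": 0.0},
    {"dx": 0,"dy": 0,"dz": 0,"turn": 0,"grip": 0.0},
  ],
  force=40,
)

```text
clock: 26.0
tool_pos: [0.4581, -0.3759, 0.1008]
eef_rot: [0.676, 0.737, -0.0, -0.0]
contact_force: [0.0, -0.1, -1.9]
opening: 0.228
```

```bash
python3 -c "
from h import *
need(.4595,-.3745,.0755)
s=snapshot('scene')
cv2.imwrite('pics/e1.png',cv2.resize(s['img'][270:380,380:490,::-1],None,fx=5,fy=5,interpolation=cv2.INTER_CUBIC))
"
```

```text
t 26.0 pos [ 0.4581 -0.3759  0.1008] psi 5.0 tilt 0.04 need dxyz [ 1.3  1.6 25.3] open 0.228 F [ 0.02 -0.09 -1.93] q1,7 [0.63 0.66]
```

View pics/e1.png

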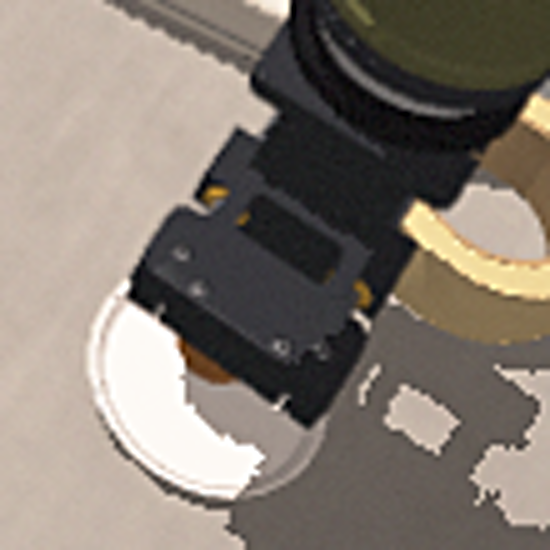

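Request:
send_rows(
  series=[
    {"dx": 0,"dy": 0,"dz": 10,"turn": 0,"grip": 0.0},
    {"dx": 0,"dy": 0,"dz": 8,"turn": 0,"grip": 0.0},
    {"dx": 0,"dy": 0,"dz": 4,"turn": 0,"grip": 0.0},
    {"dx": 0,"dy": 0,"dz": 2,"turn": 0,"grip": 0.0},
    {"dx": 0,"dy": 0,"dz": 1,"turn": 0,"grip": 0.0},
    {"dx": 0,"dy": 0,"dz": 0,"turn": 0,"grip": 0.0},
    {"dx": 0,"dy": 0,"dz": 0,"turn": 0,"grip": 0.0},
  ],
  force=40,
)

```text
clock: 26.75
tool_pos: [0.4588, -0.3754, 0.0761]
eef_rot: [0.675, 0.738, 0.0, 0.0]
contact_force: [-0.3, -0.1, -1.8]
opening: 0.224
```

```bash
python3 -c "
from h import *
need(.4595,-.3745,.0755)"
```

```text
t 26.75 pos [ 0.4588 -0.3754  0.0761] psi 5.05 tilt 0.02 need dxyz [0.8 0.8 0.6] open 0.224 F [-0.34 -0.15 -1.75] q1,7 [0.63 0.65]
```

Still hanging (−1.8 N); lower in 1 mm steps.

Request:
send_rows(
  series=[
    {"dx": 0,"dy": 0,"dz": 1,"turn": 0,"grip": 0.0},
    {"dx": 0,"dy": 0,"dz": 0.5,"turn": 0,"grip": 0.0},
    {"dx": 0,"dy": 0,"dz": 0,"turn": 0,"grip": 0.0},
  ],
  force=40,
)

```text
clock: 27.05
tool_pos: [0.459, -0.3755, 0.0754]
eef_rot: [0.675, 0.737, 0.0, 0.0]
contact_force: [0.2, 0.2, 4.0]
opening: 0.225
```

Request:
send_rows(
  series=[
    {"dx": 0,"dy": 0,"dz": 0,"turn": 0,"grip": 0.0},
    {"dx": 0,"dy": 0,"dz": 0,"turn": 0,"grip": 0.28},
    {"dx": 0,"dy": 0,"dz": 0,"turn": 0,"grip": 0.34},
    {"dx": 0,"dy": 0,"dz": 0,"turn": 0,"grip": 0.45},
    {"dx": 0,"dy": 0,"dz": 0,"turn": 0,"grip": 0.6},
    {"dx": 0,"dy": 0,"dz": 0,"turn": 0,"grip": 0.6},
    {"dx": 0,"dy": 0,"dz": 0,"turn": 0,"grip": 0.6},
  ],
  force=5,
)

```text
clock: 27.75
tool_pos: [0.4587, -0.3752, 0.0743]
eef_rot: [0.675, 0.738, 0.0, -0.0]
contact_force: [0.2, -0.2, -0.7]
opening: 0.602
```

```bash
python3 -c "
from h import *
need(.4595,-.3745,.0755)
s=snapshot('scene')
cv2.imwrite('pics/e2.png',cv2.resize(s['img'][270:380,380:490,::-1],None,fx=5,fy=5,interpolation=cv2.INTER_CUBIC))
"
```

```text
t 27.75 pos [ 0.4587 -0.3752  0.0743] psi 5.04 tilt 0.01 need dxyz [ 0.7  0.9 -1.2] open 0.602 F [ 0.24 -0.19 -0.69] q1,7 [0.63 0.65]
```

View pics/e2.png

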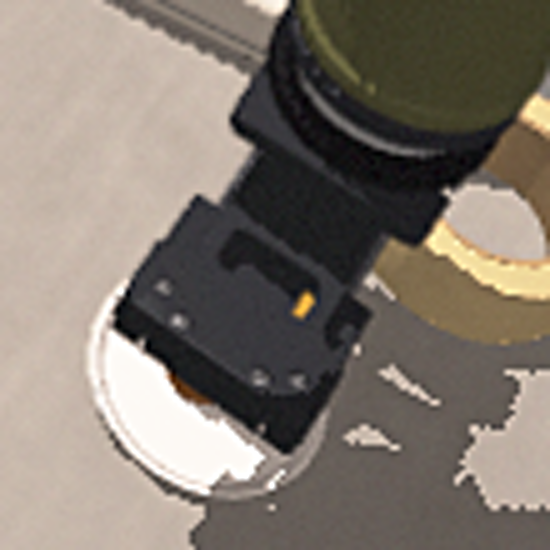

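Released; raise straight up, clear of the stirrer.

Request:
send_rows(
  series=[
    {"dx": 0,"dy": 0,"dz": -8,"turn": 0,"grip": 0.6},
    {"dx": 0,"dy": 0,"dz": -20,"turn": 0,"grip": 0.6},
    {"dx": 0,"dy": 0,"dz": -35,"turn": 0,"grip": 0.6},
    {"dx": 0,"dy": 0,"dz": -40,"turn": 0,"grip": 0.6},
    {"dx": 0,"dy": 0,"dz": -25,"turn": 0,"grip": 0.6},
    {"dx": 0,"dy": 0,"dz": -12,"turn": 0,"grip": 0.6},
    {"dx": 0,"dy": 0,"dz": 0,"turn": 0,"grip": 0.6},
  ],
  force=20,
)

```text
clock: 28.5
tool_pos: [0.4594, -0.3759, 0.216]
eef_rot: [0.675, 0.737, 0.0, 0.002]
contact_force: [0.5, -0.6, 0.1]
opening: 0.602
```

```bash
python3 -c "
from h import *
need(.6465,-.249,.2)
s=snapshot('scene')
cv2.imwrite('pics/e3.png',cv2.resize(s['img'][200:380,350:510,::-1],None,fx=3.3,fy=3.3,interpolation=cv2.INTER_CUBIC))
C=cloud(s);X,Y,Z=C[...,0],C[...,1],C[...,2]
near=np.hypot(X-.458,Y+.375)<.05
for a,b in((.012,.036),(.065,.1),(.1,.13),(.13,.158),(.155,.165)):
  m=near&(Z>a)&(Z<b);print(a,m.sum(),np.round(C[m].mean(0),4),np.round(np.ptp(C[m],axis=0),3))
"
```

```text
t 28.5 pos [ 0.4594 -0.3759  0.216 ] psi 5.04 tilt 0.19 need dxyz [110.  197.5  16.3] open 0.602 F [ 0.52 -0.58  0.12] q1,7 [0.63 0.67]
0.012 130 [ 0.4489 -0.3756  0.022 ] [0.093 0.096 0.024]
0.065 91 [ 0.4495 -0.3711  0.0831] [0.007 0.02  0.034]
0.1 89 [ 0.4495 -0.3714  0.1155] [0.015 0.02  0.03 ]
0.13 101 [ 0.4501 -0.3714  0.1457] [0.018 0.019 0.028]
0.155 90 [ 0.4554 -0.3705  0.159 ] [0.017 0.02  0.005]
```

View pics/e3.png

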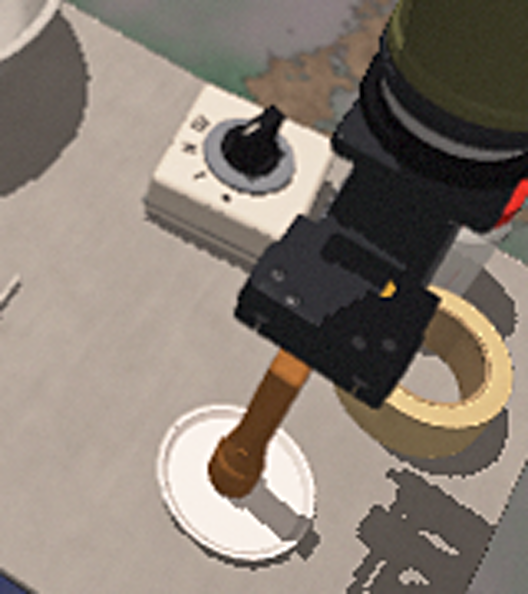

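Request:
send_rows(
  series=[
    {"dx": 8,"dy": 15,"dz": 0,"turn": 0,"grip": 0.6},
    {"dx": 17,"dy": 30,"dz": 0,"turn": 0,"grip": 0.5},
    {"dx": 20,"dy": 36,"dz": 0,"turn": 0,"grip": 0.5},
    {"dx": 20,"dy": 36,"dz": 0,"turn": 0,"grip": 0.5},
    {"dx": 20,"dy": 36,"dz": 0,"turn": 0,"grip": 0.5},
    {"dx": 17,"dy": 30,"dz": 0,"turn": 0,"grip": 0.5},
    {"dx": 8,"dy": 14.5,"dz": 0,"turn": 0,"grip": 0.5},
    {"dx": 0,"dy": 0,"dz": 0,"turn": -0.1,"grip": 0.5},
    {"dx": 0,"dy": 0,"dz": 0,"turn": -0.14,"grip": 0.5},
    {"dx": 0,"dy": 0,"dz": 0,"turn": -0.14,"grip": 0.5},
    {"dx": 0,"dy": 0,"dz": 0,"turn": -0.14,"grip": 0.5},
    {"dx": 0,"dy": 0,"dz": 0,"turn": -0.14,"grip": 0.5},
    {"dx": 0,"dy": 0,"dz": 0,"turn": -0.14,"grip": 0.5},
    {"dx": 0,"dy": 0,"dz": 0,"turn": -0.14,"grip": 0.5},
    {"dx": 0,"dy": 0,"dz": 0,"turn": -0.14,"grip": 0.5},
    {"dx": 0,"dy": 0,"dz": 0,"turn": -0.14,"grip": 0.5},
    {"dx": 0,"dy": 0,"dz": 0,"turn": -0.12,"grip": 0.5},
    {"dx": 0,"dy": 0,"dz": 0,"turn": 0,"grip": 0.5},
    {"dx": 0,"dy": 0,"dz": 0,"turn": 0,"grip": 0.5},
  ],
  force=20,
)

```text
clock: 30.45
tool_pos: [0.6457, -0.2471, 0.2129]
eef_rot: [0.072, 0.997, 0.001, -0.001]
contact_force: [0.7, 0.2, -0.6]
opening: 0.502
```

```bash
python3 -c "
from h import *
need(.6465,-.249,.0505)
s=snapshot('scene')
cv2.imwrite('pics/f1.png',cv2.resize(s['img'][160:300,350:510,::-1],None,fx=4,fy=4,interpolation=cv2.INTER_CUBIC))
"
```

```text
t 30.45 pos [ 0.6457 -0.2471  0.2129] psi 81.71 tilt 0.14 need dxyz [ -1.4  -2.  162.4] open 0.502 F [ 0.71  0.17 -0.62] q1,7 [0.48 1.49]
```

View pics/f1.png

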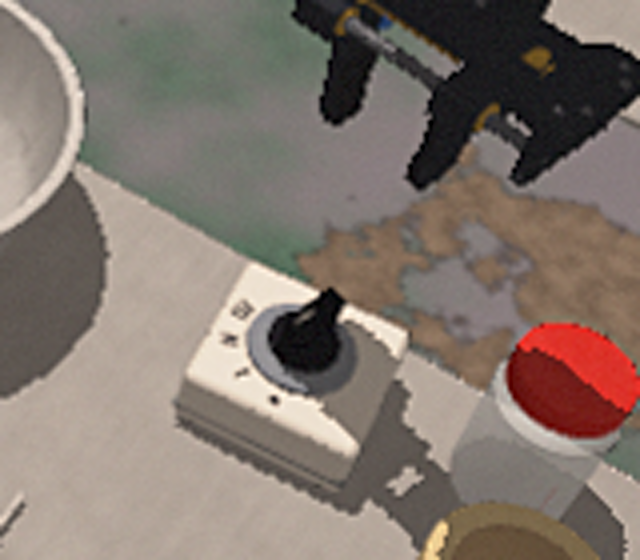

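Request:
send_rows(
  series=[
    {"dx": -1,"dy": -1.5,"dz": 15,"turn": 0,"grip": 0.5},
    {"dx": 0,"dy": 0,"dz": 30,"turn": 0,"grip": 0.5},
    {"dx": 0,"dy": 0,"dz": 35,"turn": 0,"grip": 0.5},
    {"dx": 0,"dy": 0,"dz": 35,"turn": 0,"grip": 0.5},
    {"dx": 0,"dy": 0,"dz": 25,"turn": 0,"grip": 0.5},
    {"dx": 0,"dy": 0,"dz": 12,"turn": 0,"grip": 0.5},
    {"dx": 0,"dy": 0,"dz": 8,"turn": 0,"grip": 0.5},
    {"dx": 0,"dy": 0,"dz": 0,"turn": 0,"grip": 0.5},
  ],
  force=20,
)

```text
clock: 31.3
tool_pos: [0.6464, -0.2498, 0.0537]
eef_rot: [0.071, 0.997, 0.0, -0.0]
contact_force: [-0.1, 0.1, 0.3]
opening: 0.498
```

```bash
python3 -c "
from h import *
need(.6465,-.249,.0505)
s=snapshot('scene')
cv2.imwrite('pics/f2.png',cv2.resize(s['img'][190:300,370:480,::-1],None,fx=5,fy=5,interpolation=cv2.INTER_CUBIC))
"
```

```text
t 31.3 pos [ 0.6464 -0.2498  0.0537] psi 81.8 tilt 0.04 need dxyz [-0.   0.8  3.2] open 0.498 F [-0.06  0.11  0.31] q1,7 [0.46 1.42]
```

View pics/f2.png

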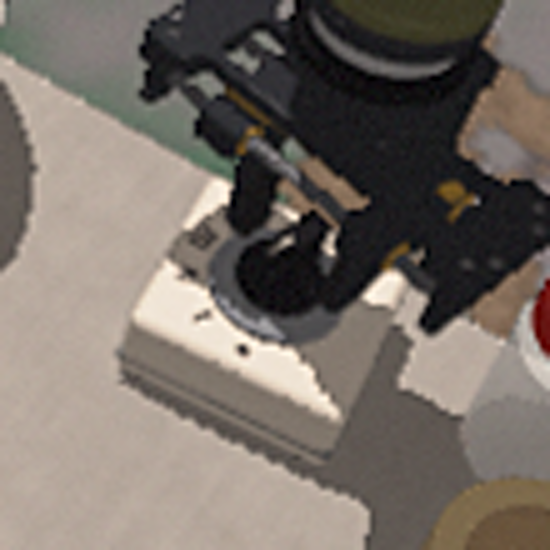

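Request:
send_rows(
  series=[
    {"dx": 0,"dy": 0,"dz": 2,"turn": 0,"grip": 0.5},
    {"dx": 0,"dy": 0,"dz": 0,"turn": 0,"grip": 0.0},
    {"dx": 0,"dy": 0,"dz": 0,"turn": 0,"grip": 0.0},
    {"dx": 0,"dy": 0,"dz": 0,"turn": 0,"grip": 0.0},
    {"dx": 0,"dy": 0,"dz": 0,"turn": 0,"grip": 0.0},
    {"dx": 0,"dy": 0,"dz": 0,"turn": 0,"grip": 0.0},
    {"dx": 0,"dy": 0,"dz": 0,"turn": 0,"grip": 0.0},
  ],
  force=20,
)

```text
clock: 32.05
tool_pos: [0.6471, -0.2478, 0.0528]
eef_rot: [0.071, 0.997, 0.001, 0.0]
contact_force: [-0.7, 5.4, 3.7]
opening: 0.153
```

```bash
python3 -c "
from h import *
need(.6465,-.249,.0505)"
```

```text
t 32.05 pos [ 0.6471 -0.2478  0.0528] psi 81.89 tilt 0.15 need dxyz [ 0.4 -1.3  2.3] open 0.153 F [-0.69  5.37  3.7 ] q1,7 [0.46 1.42]
```

Request:
send_rows(
  series=[
    {"dx": 0,"dy": 1,"dz": 0,"turn": 0,"grip": 0.0},
    {"dx": 0,"dy": 0,"dz": 0,"turn": 0.05,"grip": 0.0},
    {"dx": 0,"dy": 0,"dz": 0,"turn": 0.1,"grip": 0.0},
    {"dx": 0,"dy": 0,"dz": 0,"turn": 0.1,"grip": 0.0},
    {"dx": 0,"dy": 0,"dz": 0,"turn": 0.1,"grip": 0.0},
    {"dx": 0,"dy": 0,"dz": 0,"turn": 0.1,"grip": 0.0},
    {"dx": 0,"dy": 0,"dz": 0,"turn": 0.1,"grip": 0.0},
    {"dx": 0,"dy": 0,"dz": 0,"turn": 0.1,"grip": 0.0},
    {"dx": 0,"dy": 0,"dz": 0,"turn": 0.1,"grip": 0.0},
    {"dx": 0,"dy": 0,"dz": 0,"turn": 0.1,"grip": 0.0},
    {"dx": 0,"dy": 0,"dz": 0,"turn": 0,"grip": 0.0},
    {"dx": 0,"dy": 0,"dz": 0,"turn": 0,"grip": 0.0},
  ],
  force=25,
)

```text
clock: 33.25
tool_pos: [0.6467, -0.2485, 0.0527]
eef_rot: [0.475, 0.88, 0.0, -0.0]
contact_force: [-2.0, 4.4, 5.8]
opening: 0.158
```

```bash
python3 -c "
from h import *
need(.6465,-.249,.0505)"
```

```text
t 33.25 pos [ 0.6467 -0.2485  0.0527] psi 33.27 tilt 0.03 need dxyz [-0.3 -0.4  2.2] open 0.158 F [-2.01  4.41  5.84] q1,7 [0.35 0.78]
```

Knob at the wanted angle by tool yaw; release and raise.

Request:
send_rows(
  series=[
    {"dx": 0,"dy": 0,"dz": 0,"turn": 0,"grip": 0.25},
    {"dx": 0,"dy": 0,"dz": 0,"turn": 0,"grip": 0.5},
    {"dx": 0,"dy": 0,"dz": 0,"turn": 0,"grip": 0.5},
    {"dx": 0,"dy": 0,"dz": 0,"turn": 0,"grip": 0.5},
    {"dx": 0,"dy": 0,"dz": -8,"turn": 0,"grip": 0.5},
    {"dx": 0,"dy": 0,"dz": -20,"turn": 0,"grip": 0.5},
    {"dx": 0,"dy": 0,"dz": -35,"turn": 0,"grip": 0.5},
    {"dx": 0,"dy": 0,"dz": -40,"turn": 0,"grip": 0.5},
    {"dx": 0,"dy": 0,"dz": -40,"turn": 0,"grip": 0.5},
    {"dx": 0,"dy": 0,"dz": -30,"turn": 0,"grip": 0.5},
    {"dx": 0,"dy": 0,"dz": 0,"turn": 0,"grip": 0.5},
  ],
  force=20,
)

```text
clock: 34.35
tool_pos: [0.6498, -0.2502, 0.2316]
eef_rot: [0.476, 0.879, 0.001, 0.005]
contact_force: [0.7, 0.3, 0.2]
opening: 0.498
```

```bash
python3 p.py g1; python3 -c "
from h import *
o=[]
for n,b in(('scene',(215,290,385,460)),('top',(160,270,360,450))):
    s=snapshot(n);C=cloud(s);X,Y,Z=C[...,0],C[...,1],C[...,2]
    o.append(cv2.resize(s['img'][b[0]:b[1],b[2]:b[3],::-1],(400,400),interpolation=cv2.INTER_CUBIC))
    near=(s['depth']>0)&(np.hypot(X-.647,Y+.249)<.05)
    m=near&(Z>.085)&(Z<.1);P=C[m]
    if len(P)>10: print(n,len(P),cv2.minAreaRect((P[:,:2]*1000).astype(np.float32)))
    m=(s['depth']>0)&(np.hypot(X-.458,Y+.375)<.05)&(Z>.065)&(Z<.15);print('handle',m.sum(),C[m].mean(0) if m.any() else 0)
cv2.imwrite('pics/g2.png',np.hstack(o))
need(.6,0)"
```

```text
t 34.35 pos [ 0.6498 -0.2502  0.2316] psi 33.1 tilt 0.63 need dxyz [2.763e+02 1.260e+02 1.000e-01] open 0.498 F [0.68 0.32 0.17] q1,7 [0.36 0.81]
scene 122 [197. 315.] [0.597 0.082 0.018]
scene 49 [203. 299.] [0.547 0.096 0.021]
scene 116 [206. 328.] [0.599 0.032 0.021]
top 67 [187. 300.] [0.601 0.084 0.02 ]
top 71 [188. 314.] [0.604 0.035 0.023]
top 29 [199. 294.] [0.551 0.098 0.024]
scene 117 ((644.8800048828125, -249.91290283203125), (15.861522674560547, 40.5172233581543), 32.86781692504883)
handle 247 [ 0.44935364 -0.37123105  0.10969958]
handle 62 [ 0.45488362 -0.36583937  0.108899  ]
t 34.55 pos [ 0.6457 -0.2487  0.2241] psi 33.13 tilt 0.15 need dxyz [233.3  97.7   0.3] open 0.501 F [-0.01 -0.34 -0.95] q1,7 [0.36 0.81]
```

View pics/g1.png

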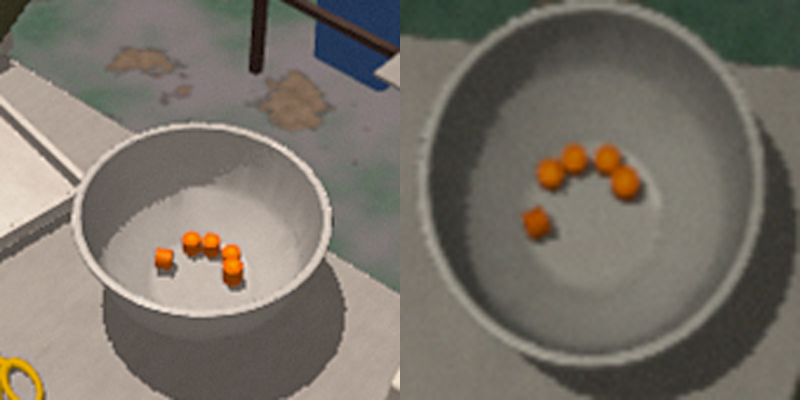

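View pics/g2.png

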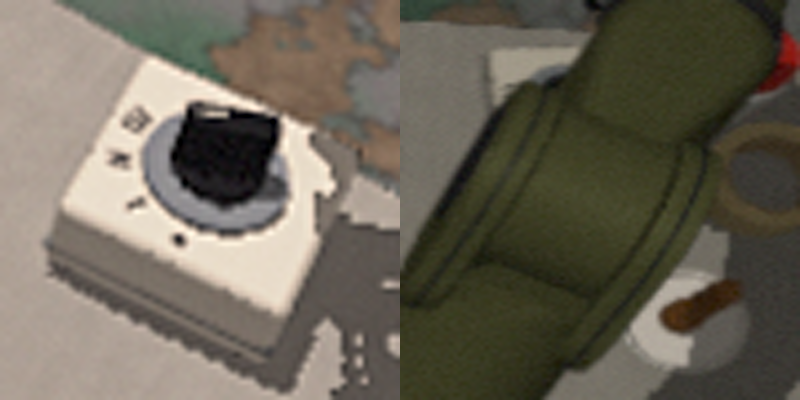

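```bash
python3 -c "
from h import *
print(finish_job())"
```

```text
the job is handed in; nothing more can be done
None
```

I carried out all the steps and handed the job in at about 34.6 s of the 72 s allowed. No verdict was reported.

- **Carrot slice:** I lowered it, still held, to about 40 mm above the table in the bowl and released it there. The first grasp closed on air. The pictures showed the finger tips about 25 mm higher than the reported TCP height, so I corrected for that from then on.
- **Stirring:** I made three clockwise turns, one more than the minimum. In the third turn a piece seems to have jammed briefly against the foot, giving about 13 N. I could not tell the small pieces apart, so their moves were judged from positions. One piece ended only about 15 mm from a starting spot; the rest are well over 20 mm away, so at least three appear to have moved far enough.
- **Bowl:** All five pieces show inside it in both camera views, and the one furthest out is about 50 mm from the axis.
- **Stirrer:** It stands upright and let go, within a few millimetres of the saucer's centre.
- **Timer:** The bar measures about 1.21 rad against the target of 1.2. That check came from the scene camera only, because the arm hid the knob from the top camera.
- **Gripper:** It was clear of everything at hand-in.

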